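# Stack an idler wheel's parts on the build arbor

## Robot

A 7-joint arm with a two-finger parallel gripper is mounted at the origin on the work surface. World frame = base frame: x ahead of the robot, y to its left, z up, the work surface at z = 0. Lengths are in m, angles in rad, forces in N, time in s.
With the tool pointing down it reaches from about 0.4 to 0.875 m from the base axis. Payload 19.3 kg.
Tool frame: the origin (TCP) lies at the very end of the fingers, on their centre line; the grasp point (between the pads) lies 19 mm behind it; z points along the fingers, y is the direction in which the jaws open and shut (so a half turn about z gives the same grasp; the last joint's range is limited). The gripper opens to 85 mm and grips with 20 to 120 N. Pads are 22 mm wide; open, the fingers measure 114 mm over their backs; the gripper's body (76 mm by 85 mm) begins 54 mm behind the grasp point. The pads swing forward as they close: fully open they stand 13 mm farther back than shut.
Start: joints at [1.122, 0.521, -0.036, 1.599, 0.021, 1.021, -0.113], TCP at [0.231, -0.581, 0.231] pointing down, gripper open.
Joint ranges: [-2.91, 2.91], [-0.3, 2.13], [-1.5, 1.42], [0.17, 2.43], [-1.26, 4.41], [0.16, 1.93], [-2.52, 2.52]. Speed limits (rad/s): [1.89, 1.89, 2.39, 2.39, 3.01, 3.01, 3.01].

## Interface

Orientations are given as a unit quaternion [x, y, z, w].
In Python, from plant import manip, camera, camera_info, order, masks_of, landmark_of gives the robot as it stands.
- The arm moves only by the shell command python3 -m jog 'ROWS' [FORCE]. ROWS is JSON, a list of rows, each an object of numbers: "tx", "ty", "tz": the shift along the tool's x, y, z in mm; "ax", "ay", "az": the turn, a rotation vector about the tool's x, y, z in degrees; "jaw": the closure in counts, from 0 (fully open) to 255 (shut). A call has 1 to 20 rows; each row is the pose to reach, as a shift and turn from the pose commanded when the call began, along the tool's axes at that moment; what a row does not reach only later rows make up. A row lasts 1/10 s, in which the tool goes at most 50 mm and 8.59 degrees, less where a joint would pass 70% of its speed; a pose out of reach is approached as far as the arm can. A call with a gripper value outside its range is refused whole. The fingers move at their own pace and stop on an object; FORCE is the grip in N (left out, the last holds). Time passes only in rows, so rows that repeat a pose let the fingers close. It gives the time, the measured TCP pose, the force and the opening at its end, in the units of the state.
- manip.get_obs(): the state, without advancing time (a new reading comes with each control period).
- camera(name): name is "scene" or "side" or "wrist"; returns (picture, depth): 384x512x3 uint8, red, green, blue; 384x512 float32, m along the optical axis (not along the pixel's ray), 0 where there is no reading.
- camera_info(name): a dict with "intrinsics" (3x3 intrinsics, pixels), "rvec" (rotation vector, rad) and "tvec" (3), from world to camera coordinates, as OpenCV has them. Camera axes: x right, y down, z forward; pixel columns grow to the right and rows downward; lengths in m; the calibration is good to about 2 mm. The wrist camera is an equidistant fisheye: a pixel r from the principal point sees the ray r / f radians off the axis. A picture is of the moment at which its call begins: read the wrist's pose just before it. camera_info takes no time and is no camera call; for the wrist camera it gives the pose at the moment of the call.
- order.close_job(): hands the job in, once; it reports no verdict.
Trained networks look in the newest picture that a camera, given by its name, has taken for a name from the list of things; names that differ only in an ending like _2 or _b are one class to them, and where a whole thing is asked for, a point or a joint stands for the part that bears it (a point fixed in the world has none). Each returns a list of dicts, best first, with "p" (0 to 1); they miss things now and then, are a little off and sometimes report something else, mostly with a low value. They report only what shows in the picture. A call takes as long as a camera call. They do not tell look-alikes from the thing itself.
- masks_of(name, camera): "pixels" (384x512 bool, what is visible of it) and "rect" ([left, top, right, bottom] in pixels, round what is visible of it).
- landmark_of(name, camera): "point" ([column, row] in pixels: a listed point, or the origin of a listed thing).
The state is a dict: "clock": time; "qpos": joint angles; "dq": joint speeds; "tau": joint torques, N m; "tool_pos": TCP position; "eef_rot": TCP orientation; "force": force on the tool from outside, world axes, zero at the start; "ft_torque": the same for the moment, N m; "width": opening from 0.0 (shut) to 1.0 (fully open).
Only numpy, scipy, OpenCV 4.12 (cv2) and the standard library are available. Lean on these libraries where they do the work, as an engineer would, in place of code of your own. Each camera call takes 0.05 s, during which the arm holds its last target.

## Task

Stack the idler wheel's parts on the upright steel arbor of the nylon fixture, one at a time from the bottom up: the flanged hub first (flange down), then the ball bearing, then the plain sleeve, then the hexagon nut. Lower each part all the way until it sits flat on the one below before letting go, do not drop it; and leave the cap screw, wrench, oil bottle and dish undisturbed where they are.

Things in the scene. Friction and masses are not known exactly. Their poses are not given: they have to be found in the camera images.
- hub: Flanged hub of bare aluminium, lying flange down: a flange 64 mm across and 5 mm thick with a round boss 44 mm across and 11 mm high on it (16 mm high in all), bore 22 mm right through. Origin: centre of its underside; z up along the bore.
- bearing: Ball bearing lying flat: steel ring 52 mm outside, 14 mm high, bore 22 mm, a black rubber seal between its outer and inner steel races. The only one of this size. Origin: centre of its underside; z up along the bore.
- sleeve: Plain aluminium spacer sleeve standing on end: a tube 34 mm outside, 16 mm high, bore 22 mm. Origin: centre of its underside; z up along the bore.
- nut: Large black steel hexagon nut lying flat: 40 mm across flats (46 mm across corners), 14 mm high, bore 22 mm (no thread to engage: it slides over the arbor). Origin: centre of its underside; z up along the bore, x square to one pair of flats (the other flats lie at 60 and 120 degrees).
- arbor_fixture: Fixed cream nylon foot plate 150 x 130 x 15 mm with a nylon block 116 x 104 x 25 mm on it (flat top 40 mm above the bench); from its middle rises the arbor, a steel pin 14 mm across, 54 mm tall, straight for 46 mm, then tapering to 6 mm at the tip (94 mm above the bench). The full stack is 60 mm high: the nut covers the tip. Origin: on the arbor's axis at bench height; z up, x along the 150 mm side.
- cradle_fixture: A like cream nylon fixture, fixed to the bench, without an arbor: an aluminium shaft 34 mm thick and 120 mm long lies across it. Not used. Same plates, 65 mm high in all to the shaft's top. Origin: centre of its underside; x along the shaft.
- cap_screw: Loose bystander among the parts: a black socket-head cap screw standing on its head, head 22 mm across and 14 mm high, thread 14 mm across, 40 mm high in all. Origin: centre of its underside.
- wrench: Loose bystander: steel wrench 160 mm long lying flat beyond the parts. Origin: under its middle; x along it.
- oil_bottle: Loose bystander: small upright amber bottle with a black cap, 40 mm across, 100 mm high. Origin: centre of its underside.
- pin_dish: Loose bystander: small round steel dish beyond the parts, 60 mm across, 22 mm high. Origin: centre of its underside.
Not all that is in view belongs to the job. What is shaped like the hub but brown is not meant. Leave any pink look-alike of the bearing alone.

How it is judged:
By the outcome, as a careful person would: the job done as asked, in the order asked, and still so for the second after the job is handed in, with the robot touching nothing.
It also fails if it takes over 99 s, if anything falls off the work surface, if the arm or the gripper's body presses on something with over 40 N, if the wrist force passes 120 N, or if a joint passes its speed limit or range.

## Working session

There is one attempt and no reset: what is moved stays moved. The work goes in short steps, Python scripts to look and compute and a shell command to move; the robot and the scene stay as the last step left them, time stands still between calls to the robot, and variables do not carry over. Pictures are saved under pics/ and viewed, and the job is handed in when it is done.

```bash
ls; mkdir -p pics; cat > h.py <<'E'
import numpy as np,cv2
from plant import manip,camera,camera_info,order,masks_of,landmark_of
from scipy.spatial.transform import Rotation as R
def shot(n,f=None):
    ci=camera_info(n); im,d=camera(n)
    if f: cv2.imwrite('pics/'+f,cv2.cvtColor(im,cv2.COLOR_RGB2BGR))
    return im,d,ci
def w(ci,d,u,v,fe=False):
    K=ci['intrinsics'];x=(u-K[0][2])/K[0][0];y=(v-K[1][2])/K[1][1]
    x=np.asarray(x,float);y=np.asarray(y,float)
    if fe:
        r=np.hypot(x,y);s=np.where(r>1e-9,np.tan(r)/np.maximum(r,1e-9),1);x=x*s;y=y*s
    p=np.stack([x*d,y*d,d*np.ones_like(x)],-1)
    M=R.from_rotvec(np.ravel(ci['rvec'])).as_matrix()
    return (p-np.ravel(ci['tvec']))@M
E
python3 - <<'E'
from h import *
o=manip.get_obs();print(o)
for n in('scene','side','wrist'):
    im,d,ci=shot(n,n+'0.png');print(n,ci)
    np.savez('/tmp/%s0.npz'%n,im=im,d=d,**{k:np.array(v) for k,v in ci.items()})
E
```

```text
pics
{'clock': 0.0, 'qpos': array([ 1.12179843,  0.52203996, -0.03631065,  1.59998729,  0.02119459,
        1.02109907, -0.11280104]), 'dq': array([ 0.00062187,  0.00022283,  0.00099881,  0.00196814, -0.00050517,
       -0.00012847, -0.00073286]), 'tau': array([ 4.35295478e-04, -9.27105975e+01,  1.98022708e+00, -3.69932950e+01,
        1.79105939e-02,  8.18092172e-03, -8.37009361e-05]), 'tool_pos': array([ 0.2309633 , -0.5804024 ,  0.23071717]), 'eef_rot': array([ 9.82120115e-01,  1.88254482e-01, -1.49766428e-04, -5.54570883e-04]), 'force': array([-0.48866587,  0.23722753, -0.17138244]), 'ft_torque': array([-0.00868963, -0.00484377,  0.01006167]), 'width': 0.9978808055613155}
scene {'intrinsics': array([[401.05259121,   0.        , 259.84097472],
       [  0.        , 401.05259121, 196.42711296],
       [  0.        ,   0.        ,   1.        ]]), 'rvec': array([ 0.9471843 ,  2.57335304, -0.98349549]), 'tvec': array([ 0.44325446, -0.27733187,  1.40365237])}
side {'intrinsics': array([[368.38384773,   0.        , 253.36340311],
       [  0.        , 368.38384773, 191.62575089],
       [  0.        ,   0.        ,   1.        ]]), 'rvec': array([ 0.41708121, -2.61316405,  1.43819273]), 'tvec': array([0.5792084 , 0.12297757, 0.68993134])}
wrist {'intrinsics': array([[297.31863964,   0.        , 257.63465822],
       [  0.        , 297.31863964, 186.30943832],
       [  0.        ,   0.        ,   1.        ]]), 'rvec': array([-2.36828115,  1.60980928,  0.26354337]), 'tvec': array([-0.62390677, -0.03960542,  0.38150152])}
```

View pics/scene0.png

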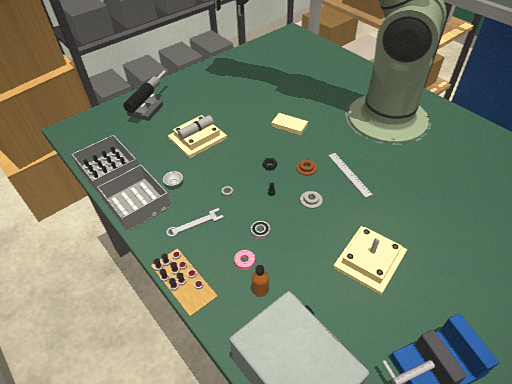

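View pics/side0.png

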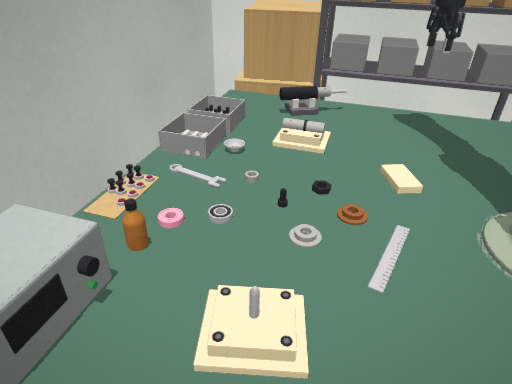

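View pics/wrist0.png

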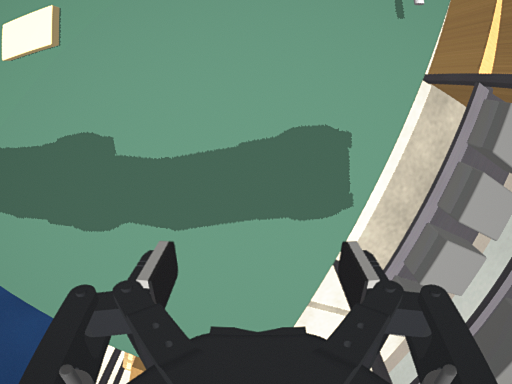

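The scene picture shows:
- **Hub:** aluminium at (312,199). The look-alike at (307,167) is brown, so it is not meant.
- **Bearing:** steel and black at (261,229). The look-alike at (245,259) is pink.
- **Sleeve:** (227,190).
- **Nut:** (270,163).
- **Cap screw:** (272,188).
- **Arbor:** (374,247).

Next I measure these and take an enlarged crop to confirm them.

```bash
cat > loc.py <<'E'
from h import *
H=dict(hub=.016,bearing=.014,sleeve=.016,nut=.014,cap_screw=.04,arbor_fixture=.094,oil_bottle=.1)
for n in('scene','side'):
    im,d,ci=shot(n)
    if n=='scene': cv2.imwrite('pics/crop0.png',cv2.cvtColor(cv2.resize(im[140:290,200:400],(800,600),interpolation=cv2.INTER_CUBIC),cv2.COLOR_RGB2BGR))
    vv,uu=np.mgrid[:384,:512]
    P=w(ci,d,uu,vv)
    for k,h in H.items():
        for m in masks_of(k,n)[:3]:
            px=m['pixels']&(d>0); q=P[px]; col=im[px].mean(0).astype(int)
            # top surface
            t=q[np.abs(q[:,2]-h)<.004]; c=(None,0)
            if len(t)>4:
                c=cv2.minEnclosingCircle((t[:,:2]*1000).astype(np.float32))
            print(n,k,round(m['p'],2),np.array(m['rect']).round().tolist(),col,'n',len(q),len(t),'top circ',np.round(c[0],1) if c[0] else '','r',round(c[1],1),'mean',(t.mean(0)*1000).round(1) if len(t) else '')
    if n:
        L=landmark_of('arbor_fixture',n);print([(l['point'],l['p']) for l in L[:2]])
        # arbor tip: pts above z .045 within fixture
        m=masks_of('arbor_fixture',n)[0]['pixels']&(d>0)
        for a,b in((.05,.08),(.08,.1),(.036,.045)):
            s=m&(P[...,2]>a)&(P[...,2]<b); print('band',a,s.sum(),P[s].mean(0).round(4) if s.any() else '', (P[s].min(0).round(4),P[s].max(0).round(4)) if s.any() else '')
E
python3 loc.py
```

```text
scene hub 0.83 [294.0, 163.0, 317.0, 176.0] [132  83  45] n 265 101 top circ [390.2  -1.9] r 24.6 mean [391.1  -1.1  16. ]
scene hub 0.63 [298.0, 189.0, 320.0, 212.0] [159 159 147] n 340 121 top circ [473. 100.] r 23.4 mean [473.5 100.6  16.2]
scene bearing 0.61 [235.0, 249.0, 256.0, 266.0] [223 150 170] n 333 247 top circ [745.4 135. ] r 26.9 mean [746.5 135.8  13.5]
scene bearing 0.56 [252.0, 220.0, 270.0, 238.0] [124 125 118] n 297 212 top circ [656.5  89.7] r 27.0 mean [655.3  89.9  13.6]
scene bearing 0.35 [264.0, 183.0, 275.0, 196.0] [34 39 34] n 68 22 top circ [541.4   6. ] r 10.5 mean [543.8   8.6  13.5]
scene sleeve 0.68 [221.0, 184.0, 234.0, 200.0] [133 134 124] n 116 55 top circ [641.  -78.4] r 17.6 mean [640.2 -77.1  15.6]
scene oil_bottle 0.91 [253.0, 264.0, 270.0, 299.0] [112  75  40] n 462 63 top circ [767.2 224.6] r 10.2 mean [768.3 225.   99.8]
[([369.6, 259.3], 0.82)]Traceback (most recent call last):
  File "loc.py", line 19, in <module>
    m=masks_of('arbor_fixture',n)[0]['pixels']&(d>0)
      ~~~~~~~~~~~~~~~~~~~~~~~~~~~^^^
IndexError: list index out of range
```

View pics/crop0.png

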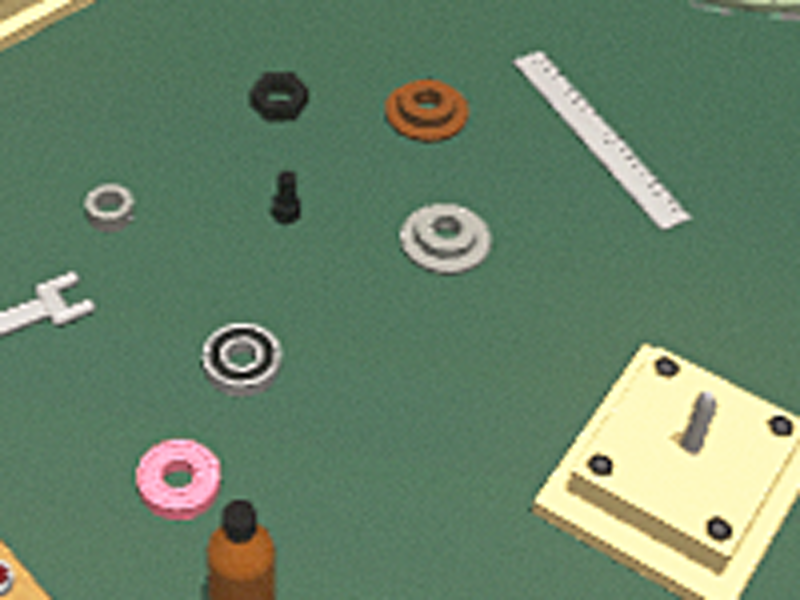

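The crop confirms the hub at crop (447,238), silver, and the bearing at (242,355), silver with a black seal. The brown and pink ones are decoys. I'll take the remaining positions from the saved depth images.

```bash
cat > loc2.py <<'E'
from h import *
vv,uu=np.mgrid[:384,:512]
W={'scene':dict(hub=(294,184,330,216,.016),bearing=(248,217,274,242,.014),sleeve=(218,182,237,203,.016),nut=(260,155,280,173,.014),cap=(263,180,278,198,.04),arb=(360,232,390,262,.094),block=(330,222,410,295,.04)),
'side':dict(hub=(285,220,326,248,.016),bearing=(205,203,236,225,.014),sleeve=(243,168,261,184,.016),nut=(310,178,333,196,.014),cap=(275,185,290,210,.04),arb=(245,283,265,322,.094),block=(195,275,310,365,.04))}
for n in W:
    z=np.load('/tmp/%s0.npz'%n);d=z['d'];P=w(dict(intrinsics=z['intrinsics'],rvec=z['rvec'],tvec=z['tvec']),d,uu,vv)*1000
    for k,(a,b,c,e,h) in W[n].items():
        q=P[b:e,a:c].reshape(-1,3);q=q[d[b:e,a:c].ravel()>0]
        t=q[np.abs(q[:,2]-h*1000)<4]
        C=cv2.minEnclosingCircle(t[:,:2].astype(np.float32)) if len(t)>3 else None
        print(n,k,len(t),'circ',np.round(C[0],1) if C else '',round(C[1],1) if C else '','mean',t.mean(0).round(1) if len(t) else '')
        if k=='nut': 
            s=q[q[:,2]>5];print('  maxz',q[:,2].max(),'rect',cv2.minAreaRect(t[:,:2].astype(np.float32)))
        if k=='arb':
            for lo,hi in((48,60),(60,70),(70,80),(80,90),(90,98)):
                s=q[(q[:,2]>lo)&(q[:,2]<hi)]
                print('  ',lo,len(s),s.mean(0).round(1) if len(s) else '')
        if k=='block': print('  ',cv2.minAreaRect(t[:,:2].astype(np.float32)))
    print('cam pos',w(dict(intrinsics=z['intrinsics'],rvec=z['rvec'],tvec=z['tvec']),0.,0.,0.).round(3))
E
python3 loc2.py
```

```text
scene hub 121 circ [473.8  99.7] 22.5 mean [473.4 100.5  16.2]
scene bearing 207 circ [653.3  89.7] 27.6 mean [655.2  90.   13.9]
scene sleeve 63 circ [640.7 -79. ] 18.1 mean [640.9 -77.5  15.4]
scene nut 92 circ [469.4 -85.6] 22.2 mean [469.8 -86.4  14. ]
  maxz 18.10764586552527 rect ((469.3291320800781, -86.37466430664062), (43.63201904296875, 38.55742263793945), 24.717384338378906)
scene cap 17 circ [542.    6.3] 6.2 mean [542.6   6.5  40.4]
scene arb 11 circ [504.6 341.4] 4.8 mean [503.7 340.9  93.2]
   48 17 [507.9 341.9  55.4]
   60 12 [507.3 341.9  65.4]
   70 17 [507.  342.6  75.3]
   80 20 [506.5 341.7  86.9]
   90 11 [503.7 340.9  93.2]
scene block 1597 circ [504.6 340.7] 76.3 mean [506.7 342.7  40.4]
   ((502.400634765625, 339.70770263671875), (119.54330444335938, 104.3250503540039), 13.895310401916504)
cam pos [1.06  0.595 0.875]
side hub 244 circ [470.5  99.1] 22.5 mean [470.1 100.8  15.9]
side bearing 281 circ [651.9  88.2] 26.8 mean [651.9  89.9  13.7]
side sleeve 75 circ [639.4 -79.3] 18.8 mean [637.1 -77.6  15.4]
side nut 147 circ [466.8 -87.7] 23.5 mean [466.7 -85.4  13.9]
  maxz 16.354195788601167 rect ((467.08416748046875, -87.4789810180664), (45.61423110961914, 39.81556701660156), 78.80420684814453)
side cap 27 circ [539.3   3.7] 7.9 mean [539.2   5.7  39.7]
side arb 41 circ [500.2 340.1] 5.2 mean [500.4 340.6  92.6]
   48 61 [499.9 343.6  54. ]
   60 55 [499.6 343.3  65.2]
   70 52 [499.2 343.6  75.2]
   80 66 [499.7 342.7  85.6]
   90 41 [500.4 340.6  92.6]
side block 4911 circ [501.  339.1] 76.9 mean [498.6 346.3  40.3]
   ((501.0326232910156, 338.70538330078125), (116.1360855102539, 105.95674133300781), 14.049925804138184)
cam pos [0.406 0.669 0.463]
```

```bash
cat > go.py <<'E'
import sys
from h import *
# usage: go.py x y z [yaw_deg of tool x] in mm -> tool-frame shift
o=manip.get_obs();M=R.from_quat(o['eef_rot']);t=np.array([float(a) for a in sys.argv[1:4]])
print('t',round(o['clock'],2),'pos',(o['tool_pos']*1000).round(1),'yaw',np.degrees(np.arctan2(*M.as_matrix()[[1,0],0])).round(2),'zaxis',M.as_matrix()[:,2].round(4),'q',o['qpos'].round(2),'F',o['force'].round(1),'w',round(o['width'],3))
print('shift',M.inv().apply(t-o['tool_pos']*1000).round(1))
if len(sys.argv)>4:
    T=R.from_euler('z',float(sys.argv[4]),degrees=True)*R.from_euler('x',180,degrees=True)
    print('turn',np.degrees((M.inv()*T).as_rotvec()).round(2))
E
python3 go.py 472 100 180 21.7
python3 - <<'E'
from h import *
ci=camera_info('wrist');p=w(ci,0.,0.,0.);o=manip.get_obs();M=R.from_quat(o['eef_rot']).inv()
print('cam in tool mm',M.apply(p-o['tool_pos'])*1000, M.apply(R.from_rotvec(ci['rvec']).as_matrix()[2]))
E
```

```text
t 0.65 pos [ 231.1 -580.7  231.3] yaw 21.7 zaxis [-0.  0. -1.] q [ 1.12  0.52 -0.04  1.6   0.02  1.02 -0.11] F [-0.6  0.7 -1. ] w 0.999
shift [ 475.5 -543.4   51.3]
turn [-0.  0.  0.]
cam in tool mm [  82.12395541   -0.3097753  -142.82846606] [-3.17106145e-01 -8.66076986e-04  9.48389658e-01]
```

```bash
python3 -m jog '[{"tx":475,"ty":-543,"tz":0},{"tx":475,"ty":-543,"tz":0},{"tx":475,"ty":-543,"tz":0},{"tx":475,"ty":-543,"tz":0},{"tx":475,"ty":-543,"tz":0},{"tx":475,"ty":-543,"tz":0},{"tx":475,"ty":-543,"tz":0},{"tx":475,"ty":-543,"tz":0},{"tx":475,"ty":-543,"tz":0},{"tx":475,"ty":-543,"tz":0},{"tx":475,"ty":-543,"tz":20},{"tx":475,"ty":-543,"tz":40},{"tx":475,"ty":-543,"tz":50},{"tx":475,"ty":-543,"tz":50},{"tx":475,"ty":-543,"tz":50},{"tx":475,"ty":-543,"tz":50},{"tx":475,"ty":-543,"tz":50}]' 40
python3 go.py 472 100 100 21.7
```

```text
t 0.65 pos [ 231.1 -580.7  231.3] yaw 21.7 zaxis [-0.  0. -1.] q [ 1.12  0.52 -0.04  1.6   0.02  1.02 -0.11] F [-0.6  0.7 -1. ] w 0.999
shift [ 475.5 -543.4  131.3]
turn [-0.  0.  0.]schema error: expected keys tx, ty, tz, ax, ay, az, jaw
```

```bash
python3 -m jog '[{"tx":475,"ty":-543,"tz":0,"ax":0,"ay":0,"az":0,"jaw":0},{"tx":475,"ty":-543,"tz":0,"ax":0,"ay":0,"az":0,"jaw":0},{"tx":475,"ty":-543,"tz":0,"ax":0,"ay":0,"az":0,"jaw":0},{"tx":475,"ty":-543,"tz":0,"ax":0,"ay":0,"az":0,"jaw":0},{"tx":475,"ty":-543,"tz":0,"ax":0,"ay":0,"az":0,"jaw":0},{"tx":475,"ty":-543,"tz":0,"ax":0,"ay":0,"az":0,"jaw":0},{"tx":475,"ty":-543,"tz":0,"ax":0,"ay":0,"az":0,"jaw":0},{"tx":475,"ty":-543,"tz":0,"ax":0,"ay":0,"az":0,"jaw":0},{"tx":475,"ty":-543,"tz":0,"ax":0,"ay":0,"az":0,"jaw":0},{"tx":475,"ty":-543,"tz":0,"ax":0,"ay":0,"az":0,"jaw":0},{"tx":475,"ty":-543,"tz":20,"ax":0,"ay":0,"az":0,"jaw":0},{"tx":475,"ty":-543,"tz":40,"ax":0,"ay":0,"az":0,"jaw":0},{"tx":475,"ty":-543,"tz":50,"ax":0,"ay":0,"az":0,"jaw":0},{"tx":475,"ty":-543,"tz":50,"ax":0,"ay":0,"az":0,"jaw":0},{"tx":475,"ty":-543,"tz":50,"ax":0,"ay":0,"az":0,"jaw":0},{"tx":475,"ty":-543,"tz":50,"ax":0,"ay":0,"az":0,"jaw":0},{"tx":475,"ty":-543,"tz":50,"ax":0,"ay":0,"az":0,"jaw":0}]' 40
python3 go.py 472 100 100 21.7
```

```text
clock: 2.35
tool_pos: [0.4714, 0.0996, 0.1811]
eef_rot: [0.982, 0.189, -0.0, 0.0]
force: [-0.3, 0.0, 1.1]
width: 0.999
t 2.35 pos [471.4  99.6 181.1] yaw 21.76 zaxis [-6.e-04 -2.e-04 -1.e+00] q [-0.04  0.38 -0.37  2.    0.19  0.79 -1.71] F [-0.3  0.   1.1] w 0.999
shift [ 0.7 -0.2 81.1]
turn [-0.    0.04  0.06]
```

```bash
python3 - <<'E'
from h import *
im,d,ci=shot('wrist','w1.png');np.savez('/tmp/w1.npz',im=im,d=d,**{k:np.array(v) for k,v in ci.items()})
vv,uu=np.mgrid[:384,:512];P=w(ci,d,uu,vv,True)*1000
np.save('/tmp/P1.npy',P)
o=manip.get_obs();print(o['tool_pos']*1000)
near=(np.hypot(P[...,0]-472,P[...,1]-100)<45)&(d>0)
for a,b in((3,8),(12,20)):
    s=near&(P[...,2]>a)&(P[...,2]<b);q=P[s]
    print(a,len(q),q.mean(0).round(1),cv2.minEnclosingCircle(q[:,:2].astype(np.float32)), np.argwhere(s).mean(0))
E
```

```text
[471.50381804  98.77567358 181.35180714]
3 1241 [475.2 101.1   5.3] ((471.917236328125, 100.04568481445312), 32.385013580322266) [161.4987913  258.09830782]
12 975 [472.5  99.8  16.2] ((471.900390625, 99.73257446289062), 22.002647399902344) [166.72410256 258.31692308]
```

View pics/w1.png

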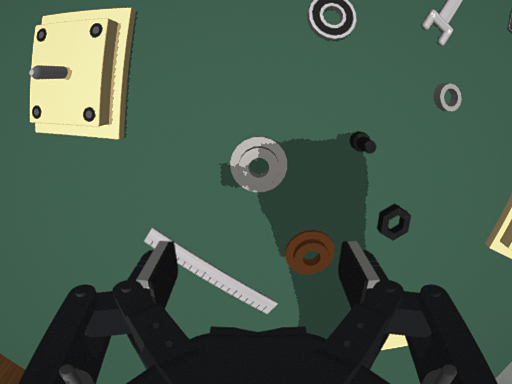

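The wrist view shows the silver hub at (258,165), with the brown one apart at (310,253). The arbor, bearing, sleeve and nut are also in view, so I'll measure them all here.

```bash
python3 - <<'E'
from h import *
P=np.load('/tmp/P1.npy');d=np.load('/tmp/w1.npz')['d']
def reg(c,r,a,b):
    s=(np.hypot(P[...,0]-c[0],P[...,1]-c[1])<r)&(d>0)&(P[...,2]>a)&(P[...,2]<b);return P[s]
for k,c,r,h in(('bearing',(653,90),45,14),('sleeve',(640,-78),30,16),('nut',(468,-86),40,14),('cap',(541,5),20,40)):
    q=reg(c,r,h-3,h+3);print(k,len(q),cv2.minEnclosingCircle(q[:,:2].astype(np.float32)))
    if k=='nut':
        h2=cv2.convexHull(q[:,:2].astype(np.float32))[:,0]
        for t in range(0,180,5):
            pr=h2@[np.cos(np.radians(t)),np.sin(np.radians(t))];print(t,round(float(np.ptp(pr)),1),end='; ')
        print()
for a in range(45,98,8):
    q=reg((502,340),25,a,a+8);print(a,len(q),q.mean(0).round(1) if len(q) else '')
q=reg((502,340),95,37,43);print('block',cv2.minAreaRect(q[:,:2].astype(np.float32)))
q=reg((502,340),105,12,18);print('plate',cv2.minAreaRect(q[:,:2].astype(np.float32)))
E
python3 go.py 472 100 5.5 21.7
```

```text
bearing 1263 ((653.8253784179688, 88.61683654785156), 26.337785720825195)
sleeve 319 ((638.3563232421875, -78.58113098144531), 17.952905654907227)
nut 547 ((468.3758239746094, -86.20255279541016), 22.738643646240234)
0 42.6; 5 43.7; 10 44.5; 15 45.2; 20 45.5; 25 45.4; 30 45.0; 35 44.5; 40 43.9; 45 43.2; 50 42.2; 55 41.1; 60 42.1; 65 43.2; 70 44.2; 75 44.8; 80 45.3; 85 45.4; 90 45.1; 95 44.6; 100 43.6; 105 42.5; 110 41.2; 115 41.1; 120 42.2; 125 43.1; 130 43.7; 135 44.2; 140 44.3; 145 44.2; 150 43.9; 155 43.3; 160 42.3; 165 41.4; 170 40.9; 175 41.1; 
cap 142 ((540.81982421875, 5.415905475616455), 7.263986587524414)
45 50 [503.9 334.8  49.2]
53 56 [503.9 334.8  56.9]
61 62 [503.8 334.8  65.1]
69 66 [503.7 334.8  73.1]
77 64 [503.6 334.7  81. ]
85 106 [503.7 336.4  88.9]
93 32 [503.  339.2  93.9]
block ((502.9964294433594, 339.66949462890625), (116.41071319580078, 105.6667251586914), 13.727495193481445)
plate ((502.84844970703125, 339.28985595703125), (150.31716918945312, 130.89364624023438), 14.062420845031738)
t 2.4 pos [471.5  98.8 181.4] yaw 21.68 zaxis [-2.e-04 -4.e-04 -1.e+00] q [-0.04  0.38 -0.37  2.    0.19  0.79 -1.71] F [ 0.1 -0.7 -0.5] w 1.004
shift [  1.   -1.  175.9]
turn [ 0.02  0.02 -0.02]
```

```bash
python3 -m jog '[{"tx":0.5,"ty":-0.5,"tz":40,"ax":0,"ay":0,"az":0,"jaw":0},{"tx":0.5,"ty":-0.5,"tz":80,"ax":0,"ay":0,"az":0,"jaw":0},{"tx":0.5,"ty":-0.5,"tz":120,"ax":0,"ay":0,"az":0,"jaw":0},{"tx":0.5,"ty":-0.5,"tz":145,"ax":0,"ay":0,"az":0,"jaw":0},{"tx":0.5,"ty":-0.5,"tz":160,"ax":0,"ay":0,"az":0,"jaw":0},{"tx":0.5,"ty":-0.5,"tz":170,"ax":0,"ay":0,"az":0,"jaw":0},{"tx":0.5,"ty":-0.5,"tz":175,"ax":0,"ay":0,"az":0,"jaw":0},{"tx":0.5,"ty":-0.5,"tz":175,"ax":0,"ay":0,"az":0,"jaw":40},{"tx":0.5,"ty":-0.5,"tz":175,"ax":0,"ay":0,"az":0,"jaw":60},{"tx":0.5,"ty":-0.5,"tz":175,"ax":0,"ay":0,"az":0,"jaw":80},{"tx":0.5,"ty":-0.5,"tz":175,"ax":0,"ay":0,"az":0,"jaw":80},{"tx":0.5,"ty":-0.5,"tz":175,"ax":0,"ay":0,"az":0,"jaw":80}]' 30
python3 go.py 472 100 5.5 21.7
python3 - <<'E'
from h import *
shot('wrist','w2.png')
E
```

```text
clock: 3.6
tool_pos: [0.4721, 0.1001, 0.0066]
eef_rot: [0.982, 0.188, 0.0, -0.0]
force: [0.7, -0.6, 0.4]
width: 0.69
t 3.6 pos [472.1 100.1   6.6] yaw 21.7 zaxis [ 6.e-04  2.e-04 -1.e+00] q [-0.16  0.69 -0.22  2.1   0.38  0.39 -1.88] F [ 0.7 -0.6  0.4] w 0.69
shift [-0.2  0.1  1.1]
turn [ 0.   -0.03 -0.  ]
```

View pics/w2.png

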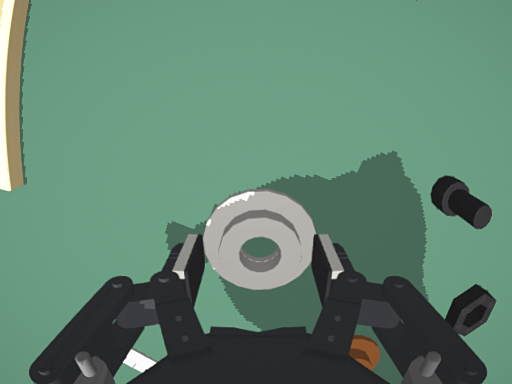

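The fingers straddle the hub evenly, with the bore at (260,245). Closing.

```bash
python3 -m jog '[{"tx":0,"ty":0,"tz":0,"ax":0,"ay":0,"az":0,"jaw":120},{"tx":0,"ty":0,"tz":0,"ax":0,"ay":0,"az":0,"jaw":150},{"tx":0,"ty":0,"tz":0,"ax":0,"ay":0,"az":0,"jaw":180},{"tx":0,"ty":0,"tz":0,"ax":0,"ay":0,"az":0,"jaw":200},{"tx":0,"ty":0,"tz":0,"ax":0,"ay":0,"az":0,"jaw":200},{"tx":0,"ty":0,"tz":0,"ax":0,"ay":0,"az":0,"jaw":200},{"tx":0,"ty":0,"tz":0,"ax":0,"ay":0,"az":0,"jaw":200}]' 45
python3 go.py 472 100 5.5 21.7
```

```text
clock: 4.35
tool_pos: [0.472, 0.1001, 0.0068]
eef_rot: [0.982, 0.188, 0.0, 0.0]
force: [-3.3, -2.2, 16.5]
width: 0.486
t 4.35 pos [472.  100.1   6.8] yaw 21.72 zaxis [ 4.e-04 -2.e-04 -1.e+00] q [-0.16  0.69 -0.22  2.1   0.38  0.39 -1.88] F [-3.3 -2.2 16.5] w 0.486
shift [-0.1  0.1  1.3]
turn [ 0.02 -0.02  0.02]
```

```bash
python3 -m jog '[{"tx":0,"ty":0,"tz":-3,"ax":0,"ay":0,"az":0,"jaw":200},{"tx":0,"ty":0,"tz":-10,"ax":0,"ay":0,"az":0,"jaw":200},{"tx":0,"ty":0,"tz":-25,"ax":0,"ay":0,"az":0,"jaw":200},{"tx":0,"ty":0,"tz":-50,"ax":0,"ay":0,"az":0,"jaw":200},{"tx":0,"ty":0,"tz":-80,"ax":0,"ay":0,"az":0,"jaw":200},{"tx":0,"ty":0,"tz":-110,"ax":0,"ay":0,"az":0,"jaw":200},{"tx":0,"ty":0,"tz":-130,"ax":0,"ay":0,"az":0,"jaw":200},{"tx":0,"ty":0,"tz":-140,"ax":0,"ay":0,"az":0,"jaw":200},{"tx":0,"ty":0,"tz":-140,"ax":0,"ay":0,"az":0,"jaw":200},{"tx":0,"ty":0,"tz":-140,"ax":0,"ay":0,"az":0,"jaw":200}]'
python3 go.py 502.8 339.4 147 21.7
python3 - <<'E'
from h import *
im,d,ci=shot('wrist','w3.png')
vv,uu=np.mgrid[:384,:512];P=w(ci,d,uu,vv,True)
o=manip.get_obs();T=R.from_quat(o['eef_rot']).inv().apply((P-o['tool_pos']).reshape(-1,3)).reshape(P.shape)*1000
np.save('/tmp/T.npy',T)
# z levels in tool frame around axis
s=(np.hypot(T[...,0],T[...,1])<40)&(d>0)&(T[...,2]>-20)&(T[...,2]<25)&(vv<300)
print(np.histogram(T[s][:,2],bins=np.arange(-20,26,1.5)))
E
```

```text
clock: 5.35
tool_pos: [0.4716, 0.0999, 0.1456]
eef_rot: [0.982, 0.188, -0.0, 0.0]
force: [-0.3, -1.3, -1.7]
width: 0.486
t 5.35 pos [471.6  99.9 145.6] yaw 21.7 zaxis [-7.e-04 -2.e-04 -1.e+00] q [-0.05  0.44 -0.36  2.03  0.24  0.71 -1.75] F [-0.3 -1.3 -1.7] w 0.486
shift [ 117.5 -211.    -1.4]
turn [-0.    0.04 -0.  ]
(array([ 104,  116,   97,  115,  111,  107, 1718, 1823,  206,  146,  157,
        141,  136,  648, 2072,  243,  123,   44,    0,    0,    0,    0,
          0,    0,    0,    0,    0,    0,    0,    0]), array([-20. , -18.5, -17. , -15.5, -14. , -12.5, -11. ,  -9.5,  -8. ,
        -6.5,  -5. ,  -3.5,  -2. ,  -0.5,   1. ,   2.5,   4. ,   5.5,
         7. ,   8.5,  10. ,  11.5,  13. ,  14.5,  16. ,  17.5,  19. ,
        20.5,  22. ,  23.5,  25. ]))
```

View pics/w3.png

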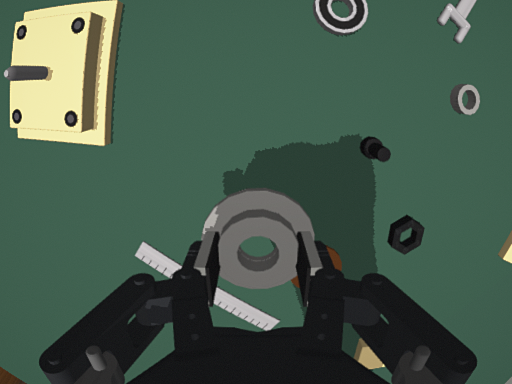

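The hub is held level at (258,240). Its top sits about 9.5 mm behind the TCP, so its bottom is about 6.5 mm beyond it. Now its centre in the tool frame.

```bash
cat > held.py <<'E'
import sys
from h import *
# held.py ztop zlow : centre of held part in tool frame from top-surface pixels; plane tilt; arbor delta
lo,hi,rmax=float(sys.argv[1]),float(sys.argv[2]),float(sys.argv[3])
im,d,ci=shot('wrist',sys.argv[4])
vv,uu=np.mgrid[:384,:512];P=w(ci,d,uu,vv,True)
o=manip.get_obs();T=R.from_quat(o['eef_rot']).inv().apply((P-o['tool_pos']).reshape(-1,3)).reshape(P.shape)*1000
s=(np.hypot(T[...,0],T[...,1])<rmax)&(d>0)&(T[...,2]>lo)&(T[...,2]<hi)
q=T[s];A=np.c_[q[:,:2],np.ones(len(q))];c=np.linalg.lstsq(A,q[:,2],rcond=None)[0]
print(len(q),'plane z0 %.2f tilt deg %.2f %.2f'%(c[2],*np.degrees(np.arctan(c[:2]))),'medz',np.median(q[:,2]))
print('circ',cv2.minEnclosingCircle(q[:,:2].astype(np.float32)),'x',q[:,0].min(),q[:,0].max(),'y',q[:,1].min(),q[:,1].max())
# bore: fit inner ring: for angles, min radius about the centre
E
python3 held.py -11.5 -7.5 24 w3b.png; python3 held.py -0.5 3.5 36 w3c.png
```

```text
3518 plane z0 -9.25 tilt deg -0.00 0.03 medz -9.267955921011293
circ ((0.8838043808937073, -0.4098763167858124), 23.745500564575195) x -22.258028981161708 22.001871063835882 y -21.461458765846483 20.555168903212504
2913 plane z0 1.75 tilt deg 0.06 0.02 medz 1.7819573494605863
circ ((-0.35425615310668945, -0.5465734601020813), 32.247798919677734) x -32.23844443345072 31.797086072917264 y -32.26592459178143 31.00787830892466
```

```bash
python3 -m jog '[{"tx":20,"ty":-35,"tz":0,"ax":0,"ay":0,"az":0,"jaw":200},{"tx":40,"ty":-72,"tz":0,"ax":0,"ay":0,"az":0,"jaw":200},{"tx":60,"ty":-108,"tz":0,"ax":0,"ay":0,"az":0,"jaw":200},{"tx":80,"ty":-144,"tz":0,"ax":0,"ay":0,"az":0,"jaw":200},{"tx":98,"ty":-176,"tz":0,"ax":0,"ay":0,"az":0,"jaw":200},{"tx":110,"ty":-198,"tz":0,"ax":0,"ay":0,"az":0,"jaw":200},{"tx":117,"ty":-210.5,"tz":0,"ax":0,"ay":0,"az":0,"jaw":200},{"tx":117,"ty":-210.5,"tz":0,"ax":0,"ay":0,"az":0,"jaw":200},{"tx":117,"ty":-210.5,"tz":15,"ax":0,"ay":0,"az":0,"jaw":200},{"tx":117,"ty":-210.5,"tz":30,"ax":0,"ay":0,"az":0,"jaw":200},{"tx":117,"ty":-210.5,"tz":36,"ax":0,"ay":0,"az":0,"jaw":200},{"tx":117,"ty":-210.5,"tz":36,"ax":0,"ay":0,"az":0,"jaw":200},{"tx":117,"ty":-210.5,"tz":36,"ax":0,"ay":0,"az":0,"jaw":200}]'
python3 go.py 502.8 339.4 47 21.7
python3 - <<'E'
from h import *
im,d,ci=shot('side');im2,_,_=shot('wrist');
a=cv2.resize(im[200:384,150:370],(440,368),interpolation=cv2.INTER_CUBIC)
b=cv2.resize(im2[150:330,160:360],(360,324),interpolation=cv2.INTER_CUBIC)
c=np.zeros((368,800,3),np.uint8);c[:,:440]=a;c[:324,440:]=b
cv2.imwrite('pics/s4.png',c[...,::-1])
E
```

```text
clock: 6.8
tool_pos: [0.5029, 0.3386, 0.1103]
eef_rot: [0.982, 0.188, -0.0, 0.0]
force: [0.0, -0.0, -0.4]
width: 0.483
t 6.8 pos [502.9 338.6 110.3] yaw 21.68 zaxis [-2.e-04 -1.e-04 -1.e+00] q [-0.46  0.66 -0.34  1.74  0.29  0.8  -2.13] F [ 0.  -0.  -0.4] w 0.483
shift [ 0.2 -0.8 63.3]
turn [ 0.    0.01 -0.02]
```

View pics/s4.png

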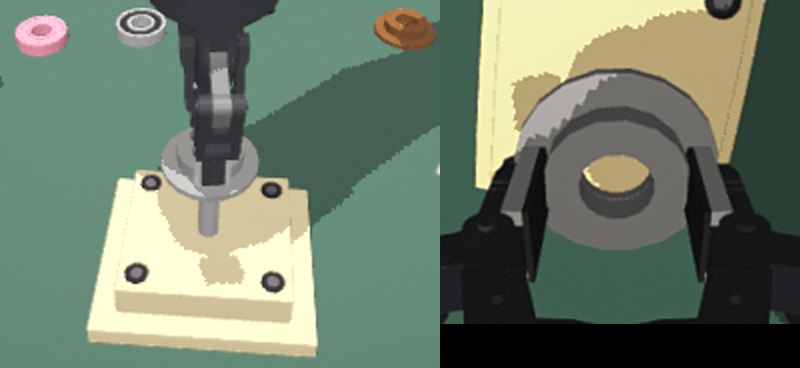

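The hub is over the pin, which runs centrally below it in the side view at crop (208,215). Lowering.

```bash
python3 -m jog '[{"tx":0,"ty":-0.5,"tz":10,"ax":0,"ay":0,"az":0,"jaw":200},{"tx":0,"ty":-0.5,"tz":20,"ax":0,"ay":0,"az":0,"jaw":200},{"tx":0,"ty":-0.5,"tz":32,"ax":0,"ay":0,"az":0,"jaw":200},{"tx":0,"ty":-0.5,"tz":44,"ax":0,"ay":0,"az":0,"jaw":200},{"tx":0,"ty":-0.5,"tz":53,"ax":0,"ay":0,"az":0,"jaw":200},{"tx":0,"ty":-0.5,"tz":58,"ax":0,"ay":0,"az":0,"jaw":200},{"tx":0,"ty":-0.5,"tz":61,"ax":0,"ay":0,"az":0,"jaw":200},{"tx":0,"ty":-0.5,"tz":61.5,"ax":0,"ay":0,"az":0,"jaw":200},{"tx":0,"ty":-0.5,"tz":62,"ax":0,"ay":0,"az":0,"jaw":200},{"tx":0,"ty":-0.5,"tz":62.5,"ax":0,"ay":0,"az":0,"jaw":200},{"tx":0,"ty":-0.5,"tz":62.5,"ax":0,"ay":0,"az":0,"jaw":200},{"tx":0,"ty":-0.5,"tz":62.5,"ax":0,"ay":0,"az":0,"jaw":200}]'
python3 go.py 502.8 339.4 47 21.7
```

```text
clock: 8.1
tool_pos: [0.5027, 0.3395, 0.048]
eef_rot: [0.982, 0.188, 0.0, -0.0]
force: [0.2, -0.6, -1.2]
width: 0.485
t 8.1 pos [502.7 339.5  48. ] yaw 21.7 zaxis [ 2.e-04  2.e-04 -1.e+00] q [-0.48  0.75 -0.31  1.76  0.33  0.68 -2.17] F [ 0.2 -0.6 -1.2] w 0.485
shift [0.1 0.1 1. ]
turn [-0.   -0.02  0.  ]
```

```bash
python3 -m jog '[{"tx":0,"ty":0,"tz":0.5,"ax":0,"ay":0,"az":0,"jaw":200},{"tx":0,"ty":0,"tz":1,"ax":0,"ay":0,"az":0,"jaw":200},{"tx":0,"ty":0,"tz":1.2,"ax":0,"ay":0,"az":0,"jaw":200},{"tx":0,"ty":0,"tz":1.2,"ax":0,"ay":0,"az":0,"jaw":200}]'
python3 go.py 502.8 339.4 47 21.7
```

```text
clock: 8.5
tool_pos: [0.5027, 0.3394, 0.047]
eef_rot: [0.982, 0.188, 0.0, 0.0]
force: [-1.4, -1.3, 6.7]
width: 0.484
t 8.5 pos [502.7 339.4  47. ] yaw 21.7 zaxis [ 3.e-04  0.e+00 -1.e+00] q [-0.48  0.75 -0.31  1.76  0.33  0.68 -2.17] F [-1.4 -1.3  6.7] w 0.484
shift [0.1 0.1 0. ]
turn [ 0.01 -0.02 -0.  ]
```

```bash
python3 -m jog '[{"tx":0,"ty":0,"tz":0.3,"ax":0,"ay":0,"az":0,"jaw":200},{"tx":0,"ty":0,"tz":0.3,"ax":0,"ay":0,"az":0,"jaw":150},{"tx":0,"ty":0,"tz":0.3,"ax":0,"ay":0,"az":0,"jaw":110},{"tx":0,"ty":0,"tz":0.3,"ax":0,"ay":0,"az":0,"jaw":70},{"tx":0,"ty":0,"tz":0.3,"ax":0,"ay":0,"az":0,"jaw":40},{"tx":0,"ty":0,"tz":0.3,"ax":0,"ay":0,"az":0,"jaw":40},{"tx":0,"ty":0,"tz":0.3,"ax":0,"ay":0,"az":0,"jaw":40},{"tx":0,"ty":0,"tz":-20,"ax":0,"ay":0,"az":0,"jaw":40},{"tx":0,"ty":0,"tz":-50,"ax":0,"ay":0,"az":0,"jaw":40},{"tx":0,"ty":0,"tz":-85,"ax":0,"ay":0,"az":0,"jaw":40},{"tx":0,"ty":0,"tz":-110,"ax":0,"ay":0,"az":0,"jaw":40},{"tx":0,"ty":0,"tz":-110,"ax":0,"ay":0,"az":0,"jaw":40},{"tx":0,"ty":0,"tz":-110,"ax":0,"ay":0,"az":0,"jaw":40}]'
python3 go.py 653.8 89 150 21.7
python3 - <<'E'
from h import *
im,d,ci=shot('wrist','w5.png')
vv,uu=np.mgrid[:384,:512];P=w(ci,d,uu,vv,True)*1000
for h in(45,56):
    s=(np.hypot(P[...,0]-503,P[...,1]-340)<40)&(d>0)&(abs(P[...,2]-h)<2.5);q=P[s]
    print(h,len(q),q[:,2].mean(),cv2.minEnclosingCircle(q[:,:2].astype(np.float32)))
s=(np.hypot(P[...,0]-503,P[...,1]-340)<15)&(d>0)&(P[...,2]>88);print(P[s].mean(0),s.sum())
E
```

```text
clock: 9.8
tool_pos: [0.5028, 0.3394, 0.1568]
eef_rot: [0.982, 0.188, 0.0, -0.0]
force: [0.0, -0.1, -0.2]
width: 0.844
t 9.8 pos [502.8 339.4 156.8] yaw 21.69 zaxis [ 7.e-04  3.e-04 -1.e+00] q [-0.44  0.6  -0.36  1.71  0.26  0.89 -2.11] F [ 0.  -0.1 -0.2] w 0.844
shift [ 47.8 288.5   6.9]
turn [-0.   -0.04 -0.01]
45 1804 45.30100480091799 ((504.43609619140625, 344.3326721191406), 36.575401306152344)
56 1321 56.24227482155093 ((502.21990966796875, 340.0412902832031), 22.04160499572754)
[512.79262858 343.87999304 235.55840633] 3881
```

View pics/w5.png

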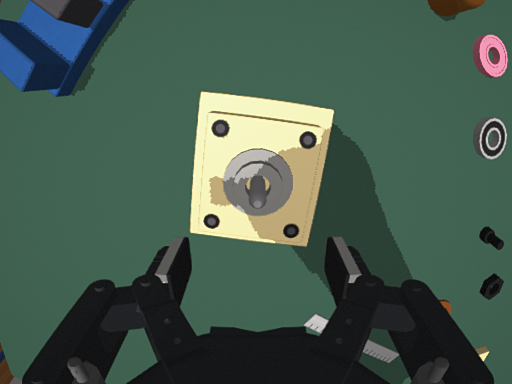

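The hub is seated: its top is at 56.2 mm and its centre at (502.2,340.0). Next is the bearing, silver and black at (490,139). The pink one is at (490,56).

```bash
python3 -m jog '[{"tx":8,"ty":45,"tz":0,"ax":0,"ay":0,"az":0,"jaw":0},{"tx":16,"ty":92,"tz":0,"ax":0,"ay":0,"az":0,"jaw":0},{"tx":24,"ty":140,"tz":0,"ax":0,"ay":0,"az":0,"jaw":0},{"tx":32,"ty":188,"tz":0,"ax":0,"ay":0,"az":0,"jaw":0},{"tx":40,"ty":236,"tz":0,"ax":0,"ay":0,"az":0,"jaw":0},{"tx":46,"ty":270,"tz":0,"ax":0,"ay":0,"az":0,"jaw":0},{"tx":48,"ty":288.5,"tz":0,"ax":0,"ay":0,"az":0,"jaw":0},{"tx":48,"ty":288.5,"tz":10,"ax":0,"ay":0,"az":0,"jaw":0},{"tx":48,"ty":288.5,"tz":10,"ax":0,"ay":0,"az":0,"jaw":0},{"tx":48,"ty":288.5,"tz":10,"ax":0,"ay":0,"az":0,"jaw":0}]'
cat > find.py <<'E'
import sys
from h import *
x,y,r,h=map(float,sys.argv[1:5])
im,d,ci=shot('wrist',sys.argv[5])
vv,uu=np.mgrid[:384,:512];P=w(ci,d,uu,vv,True)*1000
s=(np.hypot(P[...,0]-x,P[...,1]-y)<r)&(d>0)&(abs(P[...,2]-h)<2.5);q=P[s]
c=cv2.minEnclosingCircle(q[:,:2].astype(np.float32));print(len(q),q[:,2].mean().round(2),c,'pix',np.argwhere(s).mean(0)[::-1].round())
h2=cv2.convexHull(q[:,:2].astype(np.float32))[:,0]
if len(sys.argv)>6:
    print([(t,round(float(np.ptp(h2@[np.cos(np.radians(t)),np.sin(np.radians(t))])),1)) for t in range(96,128,2)])
E
python3 find.py 653.8 89 40 14 w6.png; python3 go.py 653.8 89 2 21.7
```

```text
clock: 10.85
tool_pos: [0.653, 0.0909, 0.146]
eef_rot: [0.982, 0.189, -0.001, -0.0]
force: [-0.2, 0.6, 0.3]
width: 0.999
1789 13.82 ((654.4706420898438, 89.3324203491211), 26.184160232543945) pix [260. 175.]
t 10.9 pos [653.3  90.8 146.4] yaw 21.82 zaxis [-7.e-04  5.e-04 -1.e+00] q [-0.01  0.68 -0.34  1.56  0.26  0.94 -1.62] F [-0.7  0.3 -0.8] w 1.003
shift [-1.000e-01  2.000e+00  1.444e+02]
turn [-0.04  0.02  0.12]
```

View pics/w6.png

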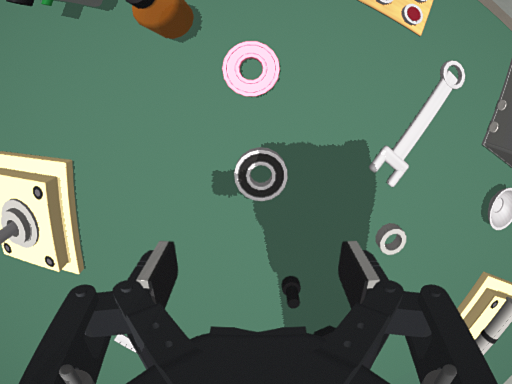

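```bash
python3 -m jog '[{"tx":0.3,"ty":0.2,"tz":30,"ax":0,"ay":0,"az":0,"jaw":0},{"tx":0.3,"ty":0.2,"tz":70,"ax":0,"ay":0,"az":0,"jaw":0},{"tx":0.3,"ty":0.2,"tz":105,"ax":0,"ay":0,"az":0,"jaw":0},{"tx":0.3,"ty":0.2,"tz":125,"ax":0,"ay":0,"az":0,"jaw":0},{"tx":0.3,"ty":0.2,"tz":137,"ax":0,"ay":0,"az":0,"jaw":0},{"tx":0.3,"ty":0.2,"tz":142,"ax":0,"ay":0,"az":0,"jaw":0},{"tx":0.3,"ty":0.2,"tz":143,"ax":0,"ay":0,"az":0,"jaw":0},{"tx":0.3,"ty":0.2,"tz":143,"ax":0,"ay":0,"az":0,"jaw":30},{"tx":0.3,"ty":0.2,"tz":143,"ax":0,"ay":0,"az":0,"jaw":50},{"tx":0.3,"ty":0.2,"tz":143,"ax":0,"ay":0,"az":0,"jaw":60},{"tx":0.3,"ty":0.2,"tz":143,"ax":0,"ay":0,"az":0,"jaw":60}]'
python3 go.py 654.2 89.1 3 21.7
python3 find.py 653.8 89 40 14 w7.png
```

```text
clock: 12.0
tool_pos: [0.6545, 0.089, 0.0041]
eef_rot: [0.982, 0.188, 0.0, 0.0]
force: [0.7, 0.2, 0.1]
width: 0.76
t 12.0 pos [654.5  89.    4.1] yaw 21.7 zaxis [ 7.e-04  1.e-04 -1.e+00] q [-0.05  0.87 -0.28  1.62  0.34  0.7  -1.68] F [0.7 0.2 0.1] w 0.76
shift [-0.2 -0.2  1.1]
turn [ 0.01 -0.04 -0.  ]
5678 13.77 ((662.6355590820312, 92.46896362304688), 38.04059982299805) pix [259. 250.]
```

View pics/w7.png

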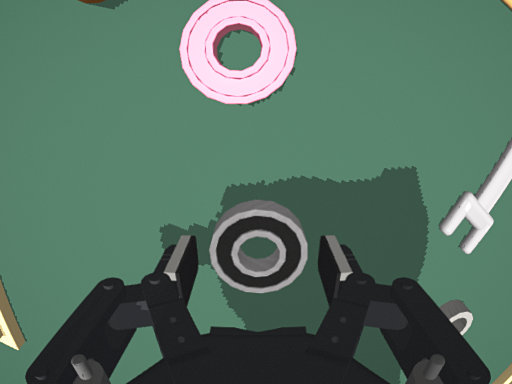

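The bearing is centred at (259,250). Closing.

```bash
python3 -m jog '[{"tx":0,"ty":0,"tz":0,"ax":0,"ay":0,"az":0,"jaw":90},{"tx":0,"ty":0,"tz":0,"ax":0,"ay":0,"az":0,"jaw":120},{"tx":0,"ty":0,"tz":0,"ax":0,"ay":0,"az":0,"jaw":150},{"tx":0,"ty":0,"tz":0,"ax":0,"ay":0,"az":0,"jaw":180},{"tx":0,"ty":0,"tz":0,"ax":0,"ay":0,"az":0,"jaw":180},{"tx":0,"ty":0,"tz":0,"ax":0,"ay":0,"az":0,"jaw":180},{"tx":0,"ty":0,"tz":-3,"ax":0,"ay":0,"az":0,"jaw":180},{"tx":0,"ty":0,"tz":-10,"ax":0,"ay":0,"az":0,"jaw":180},{"tx":0,"ty":0,"tz":-25,"ax":0,"ay":0,"az":0,"jaw":180},{"tx":0,"ty":0,"tz":-50,"ax":0,"ay":0,"az":0,"jaw":180},{"tx":0,"ty":0,"tz":-80,"ax":0,"ay":0,"az":0,"jaw":180},{"tx":0,"ty":0,"tz":-110,"ax":0,"ay":0,"az":0,"jaw":180},{"tx":0,"ty":0,"tz":-130,"ax":0,"ay":0,"az":0,"jaw":180},{"tx":0,"ty":0,"tz":-140,"ax":0,"ay":0,"az":0,"jaw":180},{"tx":0,"ty":0,"tz":-140,"ax":0,"ay":0,"az":0,"jaw":180},{"tx":0,"ty":0,"tz":-140,"ax":0,"ay":0,"az":0,"jaw":180}]' 45
python3 held.py -14 -6 29 w8.png; python3 go.py 502.6 339.6 144 21.7
```

```text
clock: 13.65
tool_pos: [0.6539, 0.0889, 0.143]
eef_rot: [0.982, 0.188, -0.0, 0.0]
force: [0.3, 1.5, -1.9]
width: 0.58
5758 plane z0 -9.61 tilt deg 0.07 -0.03 medz -9.635522767925607
circ ((2.3463735580444336, 0.06239298731088638), 28.078426361083984) x -24.876703082464985 26.931108574594152 y -26.417124636903246 26.621832185636258
t 13.7 pos [653.7  88.9 142.6] yaw 21.7 zaxis [-1.5e-03 -3.0e-04 -1.0e+00] q [-0.01  0.69 -0.34  1.56  0.26  0.93 -1.63] F [-0.6 -0.7 -1.9] w 0.582
shift [ -47.7 -288.8   -1.3]
turn [-0.02  0.08  0.  ]
```

View pics/w8.png

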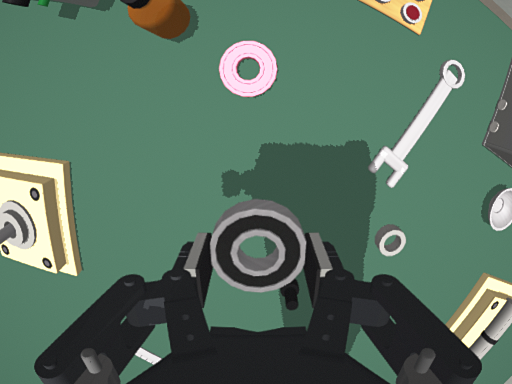

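```bash
python3 -m jog '[{"tx":-6,"ty":-36,"tz":0,"ax":0,"ay":0,"az":0,"jaw":180},{"tx":-14,"ty":-82,"tz":0,"ax":0,"ay":0,"az":0,"jaw":180},{"tx":-22,"ty":-130,"tz":0,"ax":0,"ay":0,"az":0,"jaw":180},{"tx":-30,"ty":-178,"tz":0,"ax":0,"ay":0,"az":0,"jaw":180},{"tx":-37,"ty":-222,"tz":0,"ax":0,"ay":0,"az":0,"jaw":180},{"tx":-43,"ty":-260,"tz":0,"ax":0,"ay":0,"az":0,"jaw":180},{"tx":-47,"ty":-282,"tz":0,"ax":0,"ay":0,"az":0,"jaw":180},{"tx":-48.3,"ty":-288.8,"tz":0,"ax":0,"ay":0,"az":0,"jaw":180},{"tx":-48.3,"ty":-288.8,"tz":0,"ax":0,"ay":0,"az":0,"jaw":180},{"tx":-48.3,"ty":-288.8,"tz":15,"ax":0,"ay":0,"az":0,"jaw":180},{"tx":-48.3,"ty":-288.8,"tz":28,"ax":0,"ay":0,"az":0,"jaw":180},{"tx":-48.3,"ty":-288.8,"tz":33,"ax":0,"ay":0,"az":0,"jaw":180},{"tx":-48.3,"ty":-288.8,"tz":33,"ax":0,"ay":0,"az":0,"jaw":180},{"tx":-48.3,"ty":-288.8,"tz":33,"ax":0,"ay":0,"az":0,"jaw":180}]'
python3 go.py 502.6 339.6 60.4 21.7
python3 - <<'E'
from h import *
im,d,ci=shot('side');im2,_,_=shot('wrist');
a=cv2.resize(im[200:384,150:370],(440,368),interpolation=cv2.INTER_CUBIC)
b=cv2.resize(im2[150:330,160:360],(360,324),interpolation=cv2.INTER_CUBIC)
c=np.zeros((368,800,3),np.uint8);c[:,:440]=a;c[:324,440:]=b
cv2.imwrite('pics/s9.png',c[...,::-1])
E
```

```text
clock: 15.1
tool_pos: [0.5028, 0.3393, 0.1105]
eef_rot: [0.982, 0.188, -0.0, 0.0]
force: [-0.1, -0.6, -1.9]
width: 0.581
t 15.1 pos [502.8 339.3 110.5] yaw 21.67 zaxis [-2.e-04 -0.e+00 -1.e+00] q [-0.46  0.66 -0.34  1.74  0.29  0.8  -2.13] F [-0.1 -0.6 -1.9] w 0.581
shift [-0.  -0.4 50.1]
turn [-0.    0.01 -0.03]
```

View pics/s9.png

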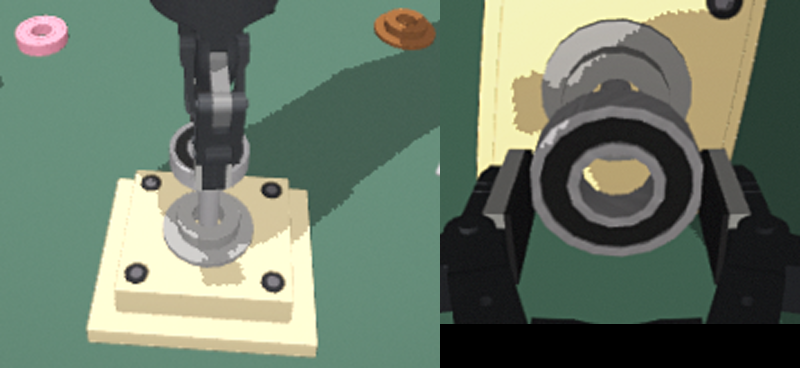

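The bearing is above the pin and the hub is on the block. Lowering to TCP z of about 60.8, then nudging until it touches.

```bash
python3 -m jog '[{"tx":0,"ty":-0.3,"tz":10,"ax":0,"ay":0,"az":0,"jaw":180},{"tx":0,"ty":-0.3,"tz":20,"ax":0,"ay":0,"az":0,"jaw":180},{"tx":0,"ty":-0.3,"tz":32,"ax":0,"ay":0,"az":0,"jaw":180},{"tx":0,"ty":-0.3,"tz":41,"ax":0,"ay":0,"az":0,"jaw":180},{"tx":0,"ty":-0.3,"tz":46,"ax":0,"ay":0,"az":0,"jaw":180},{"tx":0,"ty":-0.3,"tz":48,"ax":0,"ay":0,"az":0,"jaw":180},{"tx":0,"ty":-0.3,"tz":48.7,"ax":0,"ay":0,"az":0,"jaw":180},{"tx":0,"ty":-0.3,"tz":49.4,"ax":0,"ay":0,"az":0,"jaw":180},{"tx":0,"ty":-0.3,"tz":49.8,"ax":0,"ay":0,"az":0,"jaw":180},{"tx":0,"ty":-0.3,"tz":49.8,"ax":0,"ay":0,"az":0,"jaw":180}]'
python3 go.py 502.6 339.6 60.4 21.7
```

```text
clock: 16.2
tool_pos: [0.5026, 0.3398, 0.061]
eef_rot: [0.982, 0.188, 0.0, -0.0]
force: [-0.5, -0.3, -1.6]
width: 0.582
t 16.2 pos [502.6 339.8  61. ] yaw 21.7 zaxis [ 3.e-04  2.e-04 -1.e+00] q [-0.48  0.73 -0.32  1.76  0.32  0.71 -2.16] F [-0.5 -0.3 -1.6] w 0.582
shift [-0.1  0.2  0.6]
turn [-0.   -0.02 -0.  ]
```

```bash
python3 -m jog '[{"tx":0,"ty":0,"tz":0.4,"ax":0,"ay":0,"az":0,"jaw":180},{"tx":0,"ty":0,"tz":0.8,"ax":0,"ay":0,"az":0,"jaw":180},{"tx":0,"ty":0,"tz":1.0,"ax":0,"ay":0,"az":0,"jaw":180},{"tx":0,"ty":0,"tz":1.0,"ax":0,"ay":0,"az":0,"jaw":180}]'
```

```text
clock: 16.6
tool_pos: [0.5026, 0.3399, 0.0604]
eef_rot: [0.982, 0.188, 0.0, -0.0]
force: [-1.8, -1.6, 7.9]
width: 0.576
```

In contact (about 9 N). Releasing and lifting.

```bash
python3 -m jog '[{"tx":0,"ty":0,"tz":0.3,"ax":0,"ay":0,"az":0,"jaw":180},{"tx":0,"ty":0,"tz":0.3,"ax":0,"ay":0,"az":0,"jaw":120},{"tx":0,"ty":0,"tz":0.3,"ax":0,"ay":0,"az":0,"jaw":90},{"tx":0,"ty":0,"tz":0.3,"ax":0,"ay":0,"az":0,"jaw":60},{"tx":0,"ty":0,"tz":0.3,"ax":0,"ay":0,"az":0,"jaw":30},{"tx":0,"ty":0,"tz":0.3,"ax":0,"ay":0,"az":0,"jaw":30},{"tx":0,"ty":0,"tz":0.3,"ax":0,"ay":0,"az":0,"jaw":30},{"tx":0,"ty":0,"tz":-20,"ax":0,"ay":0,"az":0,"jaw":30},{"tx":0,"ty":0,"tz":-50,"ax":0,"ay":0,"az":0,"jaw":30},{"tx":0,"ty":0,"tz":-80,"ax":0,"ay":0,"az":0,"jaw":30},{"tx":0,"ty":0,"tz":-95,"ax":0,"ay":0,"az":0,"jaw":30},{"tx":0,"ty":0,"tz":-95,"ax":0,"ay":0,"az":0,"jaw":30},{"tx":0,"ty":0,"tz":-95,"ax":0,"ay":0,"az":0,"jaw":30}]'
python3 find.py 502.6 340 35 70 w10.png; python3 go.py 638.8 -78.6 150 21.7
```

```text
clock: 17.9
tool_pos: [0.5023, 0.3395, 0.1542]
eef_rot: [0.982, 0.188, -0.0, 0.0]
force: [-0.2, 0.4, 0.3]
width: 0.885
2450 69.84 ((502.68463134765625, 340.7931213378906), 26.122339248657227) pix [257. 191.]
t 17.95 pos [502.1 339.4 153.7] yaw 21.7 zaxis [-1.1e-03 -8.0e-04 -1.0e+00] q [-0.45  0.6  -0.36  1.71  0.26  0.88 -2.11] F [ 0.6 -0.  -1.3] w 0.884
shift [-27.5 438.9   3.9]
turn [0.02 0.07 0.  ]
```

View pics/w10.png

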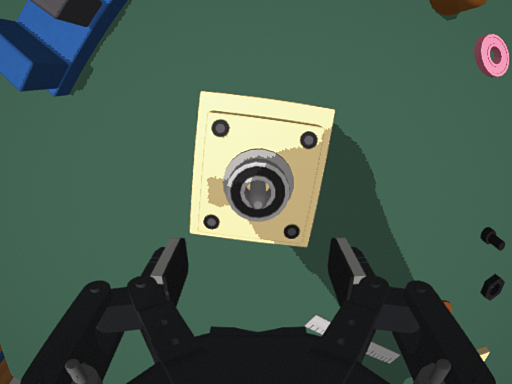

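The bearing is flat, top at 69.8 mm. On to the sleeve.

```bash
python3 -m jog '[{"tx":-2,"ty":40,"tz":0,"ax":0,"ay":0,"az":0,"jaw":30},{"tx":-5,"ty":88,"tz":0,"ax":0,"ay":0,"az":0,"jaw":30},{"tx":-8,"ty":136,"tz":0,"ax":0,"ay":0,"az":0,"jaw":30},{"tx":-11,"ty":184,"tz":0,"ax":0,"ay":0,"az":0,"jaw":30},{"tx":-14,"ty":232,"tz":0,"ax":0,"ay":0,"az":0,"jaw":30},{"tx":-17,"ty":280,"tz":0,"ax":0,"ay":0,"az":0,"jaw":30},{"tx":-20,"ty":328,"tz":0,"ax":0,"ay":0,"az":0,"jaw":30},{"tx":-23,"ty":376,"tz":0,"ax":0,"ay":0,"az":0,"jaw":30},{"tx":-26,"ty":415,"tz":0,"ax":0,"ay":0,"az":0,"jaw":30},{"tx":-27.5,"ty":439,"tz":0,"ax":0,"ay":0,"az":0,"jaw":30},{"tx":-27.5,"ty":439,"tz":5,"ax":0,"ay":0,"az":0,"jaw":30},{"tx":-27.5,"ty":439,"tz":5,"ax":0,"ay":0,"az":0,"jaw":30},{"tx":-27.5,"ty":439,"tz":5,"ax":0,"ay":0,"az":0,"jaw":30}]'
python3 find.py 638.8 -78.6 30 16 w11.png;python3 go.py 638.8 -78.6 4.5 21.7
```

```text
clock: 19.25
tool_pos: [0.6388, -0.0769, 0.149]
eef_rot: [0.982, 0.189, -0.001, -0.0]
force: [0.6, 0.8, 0.2]
width: 0.879
549 16.19 ((639.7118530273438, -78.38067626953125), 16.892135620117188) pix [260. 175.]
t 19.3 pos [638.9 -76.9 149.4] yaw 21.79 zaxis [-8.e-04  6.e-04 -1.e+00] q [ 0.24  0.66 -0.33  1.61  0.25  0.92 -1.36] F [ 0.1  0.3 -0.1] w 0.885
shift [ -0.7   1.7 144.9]
turn [-0.05  0.03  0.09]
```

View pics/w11.png

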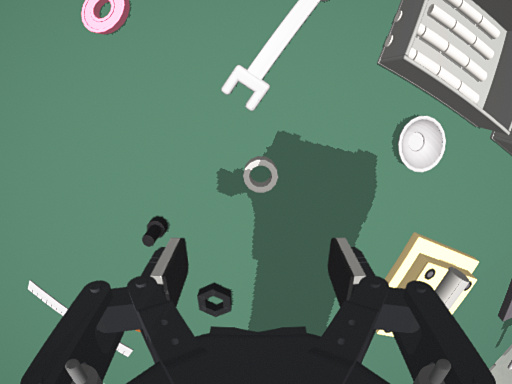

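```bash
python3 -m jog '[{"tx":0.3,"ty":0,"tz":30,"ax":0,"ay":0,"az":0,"jaw":30},{"tx":0.3,"ty":0,"tz":70,"ax":0,"ay":0,"az":0,"jaw":30},{"tx":0.3,"ty":0,"tz":105,"ax":0,"ay":0,"az":0,"jaw":30},{"tx":0.3,"ty":0,"tz":125,"ax":0,"ay":0,"az":0,"jaw":30},{"tx":0.3,"ty":0,"tz":137,"ax":0,"ay":0,"az":0,"jaw":50},{"tx":0.3,"ty":0,"tz":143,"ax":0,"ay":0,"az":0,"jaw":70},{"tx":0.3,"ty":0,"tz":145,"ax":0,"ay":0,"az":0,"jaw":90},{"tx":0.3,"ty":0,"tz":145,"ax":0,"ay":0,"az":0,"jaw":100},{"tx":0.3,"ty":0,"tz":145,"ax":0,"ay":0,"az":0,"jaw":100},{"tx":0.3,"ty":0,"tz":145,"ax":0,"ay":0,"az":0,"jaw":100}]'
python3 find.py 639.6 -78.4 24 16 w12.png;python3 go.py 639.6 -78.4 4.5 21.7
```

```text
clock: 20.3
tool_pos: [0.64, -0.0783, 0.0056]
eef_rot: [0.982, 0.188, 0.001, 0.0]
force: [0.7, -0.0, 0.2]
width: 0.606
1761 16.04 ((639.5902709960938, -78.52320098876953), 17.692222595214844) pix [259. 253.]
t 20.35 pos [639.9 -78.2   5.5] yaw 21.69 zaxis [ 9.e-04 -1.e-04 -1.e+00] q [ 0.21  0.85 -0.27  1.66  0.33  0.67 -1.43] F [-0.1 -0.5  0.2] w 0.606
shift [-0.3  0.1  1. ]
turn [ 0.02 -0.05 -0.01]
```

View pics/w12.png

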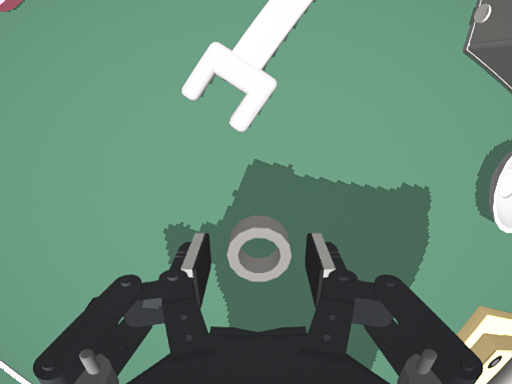

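The sleeve is centred at (259,253). Closing and lifting.

```bash
python3 -m jog '[{"tx":0,"ty":0,"tz":0,"ax":0,"ay":0,"az":0,"jaw":130},{"tx":0,"ty":0,"tz":0,"ax":0,"ay":0,"az":0,"jaw":150},{"tx":0,"ty":0,"tz":0,"ax":0,"ay":0,"az":0,"jaw":180},{"tx":0,"ty":0,"tz":0,"ax":0,"ay":0,"az":0,"jaw":220},{"tx":0,"ty":0,"tz":0,"ax":0,"ay":0,"az":0,"jaw":220},{"tx":0,"ty":0,"tz":0,"ax":0,"ay":0,"az":0,"jaw":220},{"tx":0,"ty":0,"tz":-3,"ax":0,"ay":0,"az":0,"jaw":220},{"tx":0,"ty":0,"tz":-10,"ax":0,"ay":0,"az":0,"jaw":220},{"tx":0,"ty":0,"tz":-25,"ax":0,"ay":0,"az":0,"jaw":220},{"tx":0,"ty":0,"tz":-50,"ax":0,"ay":0,"az":0,"jaw":220},{"tx":0,"ty":0,"tz":-80,"ax":0,"ay":0,"az":0,"jaw":220},{"tx":0,"ty":0,"tz":-110,"ax":0,"ay":0,"az":0,"jaw":220},{"tx":0,"ty":0,"tz":-130,"ax":0,"ay":0,"az":0,"jaw":220},{"tx":0,"ty":0,"tz":-140,"ax":0,"ay":0,"az":0,"jaw":220},{"tx":0,"ty":0,"tz":-140,"ax":0,"ay":0,"az":0,"jaw":220},{"tx":0,"ty":0,"tz":-140,"ax":0,"ay":0,"az":0,"jaw":220}]' 40
python3 held.py -14 -6 17.5 w13.png; python3 go.py 502.6 339.6 144 21.7
```

```text
clock: 21.95
tool_pos: [0.6392, -0.0782, 0.1442]
eef_rot: [0.982, 0.188, -0.0, -0.0]
force: [-0.7, -0.1, -0.5]
width: 0.369
1996 plane z0 -10.74 tilt deg 0.52 0.22 medz -11.147255130517166
circ ((0.2502449154853821, -0.060740284621715546), 17.419464111328125) x -16.279056355617136 17.312403094111843 y -16.282235561336037 15.69173585166624
t 22.0 pos [639.  -78.2 143.8] yaw 21.71 zaxis [-1.5e-03  1.0e-04 -1.0e+00] q [ 0.24  0.66 -0.33  1.61  0.25  0.91 -1.37] F [ 0.1  0.1 -0.4] w 0.37
shift [  27.8 -438.6    0. ]
turn [-0.04  0.08  0.01]
```

View pics/w13.png

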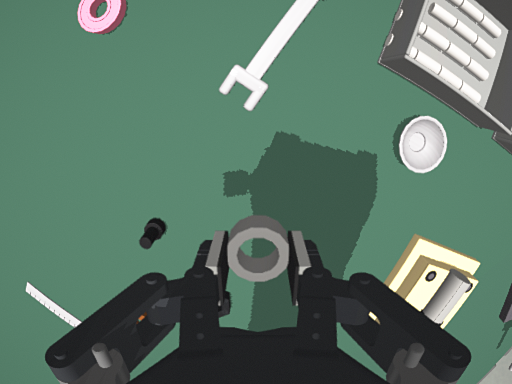

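```bash
python3 -m jog '[{"tx":2,"ty":-30,"tz":0,"ax":0,"ay":0,"az":0,"jaw":220},{"tx":5,"ty":-75,"tz":0,"ax":0,"ay":0,"az":0,"jaw":220},{"tx":8,"ty":-123,"tz":0,"ax":0,"ay":0,"az":0,"jaw":220},{"tx":11,"ty":-171,"tz":0,"ax":0,"ay":0,"az":0,"jaw":220},{"tx":14,"ty":-219,"tz":0,"ax":0,"ay":0,"az":0,"jaw":220},{"tx":17,"ty":-267,"tz":0,"ax":0,"ay":0,"az":0,"jaw":220},{"tx":20,"ty":-315,"tz":0,"ax":0,"ay":0,"az":0,"jaw":220},{"tx":23,"ty":-360,"tz":0,"ax":0,"ay":0,"az":0,"jaw":220},{"tx":25,"ty":-400,"tz":0,"ax":0,"ay":0,"az":0,"jaw":220},{"tx":27,"ty":-428,"tz":0,"ax":0,"ay":0,"az":0,"jaw":220},{"tx":27.3,"ty":-438.7,"tz":0,"ax":0,"ay":0,"az":0,"jaw":220},{"tx":27.3,"ty":-438.7,"tz":0,"ax":0,"ay":0,"az":0,"jaw":220},{"tx":27.3,"ty":-438.7,"tz":15,"ax":0,"ay":0,"az":0,"jaw":220},{"tx":27.3,"ty":-438.7,"tz":30,"ax":0,"ay":0,"az":0,"jaw":220},{"tx":27.3,"ty":-438.7,"tz":35,"ax":0,"ay":0,"az":0,"jaw":220},{"tx":27.3,"ty":-438.7,"tz":35,"ax":0,"ay":0,"az":0,"jaw":220},{"tx":27.3,"ty":-438.7,"tz":35,"ax":0,"ay":0,"az":0,"jaw":220}]'
python3 go.py 502.6 339.6 75.2 21.7
python3 - <<'E'
from h import *
im,d,ci=shot('side');im2,_,_=shot('wrist');
a=cv2.resize(im[200:384,150:370],(440,368),interpolation=cv2.INTER_CUBIC)
b=cv2.resize(im2[150:330,160:360],(360,324),interpolation=cv2.INTER_CUBIC)
c=np.zeros((368,800,3),np.uint8);c[:,:440]=a;c[:324,440:]=b
cv2.imwrite('pics/s14.png',c[...,::-1])
E
```

```text
clock: 23.7
tool_pos: [0.5029, 0.3392, 0.1098]
eef_rot: [0.982, 0.188, -0.0, 0.0]
force: [0.4, 0.7, -0.1]
width: 0.377
t 23.7 pos [502.9 339.2 109.8] yaw 21.67 zaxis [-2.e-04 -1.e-04 -1.e+00] q [-0.46  0.66 -0.34  1.74  0.29  0.8  -2.13] F [ 0.4  0.7 -0.1] w 0.377
shift [-0.1 -0.5 34.6]
turn [ 0.    0.01 -0.03]
```

View pics/s14.png

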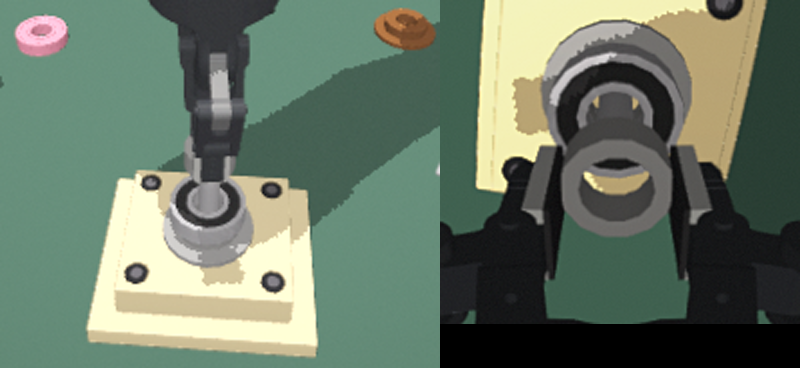

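The sleeve is lined up over the pin. Lowering.

```bash
python3 -m jog '[{"tx":0,"ty":-0.4,"tz":8,"ax":0,"ay":0,"az":0,"jaw":220},{"tx":0,"ty":-0.4,"tz":16,"ax":0,"ay":0,"az":0,"jaw":220},{"tx":0,"ty":-0.4,"tz":24,"ax":0,"ay":0,"az":0,"jaw":220},{"tx":0,"ty":-0.4,"tz":30,"ax":0,"ay":0,"az":0,"jaw":220},{"tx":0,"ty":-0.4,"tz":32,"ax":0,"ay":0,"az":0,"jaw":220},{"tx":0,"ty":-0.4,"tz":33,"ax":0,"ay":0,"az":0,"jaw":220},{"tx":0,"ty":-0.4,"tz":33.7,"ax":0,"ay":0,"az":0,"jaw":220},{"tx":0,"ty":-0.4,"tz":34.2,"ax":0,"ay":0,"az":0,"jaw":220},{"tx":0,"ty":-0.4,"tz":34.2,"ax":0,"ay":0,"az":0,"jaw":220},{"tx":0,"ty":-0.4,"tz":34.2,"ax":0,"ay":0,"az":0,"jaw":220}]'
```

```text
clock: 24.8
tool_pos: [0.5026, 0.34, 0.0758]
eef_rot: [0.982, 0.188, 0.0, -0.0]
force: [0.2, 0.7, -0.3]
width: 0.372
```

```bash
python3 -m jog '[{"tx":0,"ty":0,"tz":0.4,"ax":0,"ay":0,"az":0,"jaw":220},{"tx":0,"ty":0,"tz":0.8,"ax":0,"ay":0,"az":0,"jaw":220},{"tx":0,"ty":0,"tz":1.0,"ax":0,"ay":0,"az":0,"jaw":220},{"tx":0,"ty":0,"tz":1.0,"ax":0,"ay":0,"az":0,"jaw":220}]'
```

```text
clock: 25.2
tool_pos: [0.5027, 0.34, 0.0753]
eef_rot: [0.982, 0.188, 0.0, -0.0]
force: [-2.6, -2.6, 10.1]
width: 0.373
```

In contact at 10 N. Releasing and lifting.

```bash
python3 -m jog '[{"tx":0,"ty":0,"tz":1,"ax":0,"ay":0,"az":0,"jaw":180},{"tx":0,"ty":0,"tz":1,"ax":0,"ay":0,"az":0,"jaw":140},{"tx":0,"ty":0,"tz":1,"ax":0,"ay":0,"az":0,"jaw":100},{"tx":0,"ty":0,"tz":1,"ax":0,"ay":0,"az":0,"jaw":60},{"tx":0,"ty":0,"tz":1,"ax":0,"ay":0,"az":0,"jaw":30},{"tx":0,"ty":0,"tz":1,"ax":0,"ay":0,"az":0,"jaw":30},{"tx":0,"ty":0,"tz":1,"ax":0,"ay":0,"az":0,"jaw":30},{"tx":0,"ty":0,"tz":-20,"ax":0,"ay":0,"az":0,"jaw":30},{"tx":0,"ty":0,"tz":-50,"ax":0,"ay":0,"az":0,"jaw":30},{"tx":0,"ty":0,"tz":-75,"ax":0,"ay":0,"az":0,"jaw":30},{"tx":0,"ty":0,"tz":-80,"ax":0,"ay":0,"az":0,"jaw":30},{"tx":0,"ty":0,"tz":-80,"ax":0,"ay":0,"az":0,"jaw":30},{"tx":0,"ty":0,"tz":-80,"ax":0,"ay":0,"az":0,"jaw":30}]'
python3 find.py 502.6 340 25 86 w15.png; python3 go.py 468.4 -86.2 150 22.5
```

```text
clock: 26.5
tool_pos: [0.5023, 0.3396, 0.1538]
eef_rot: [0.982, 0.188, -0.0, 0.0]
force: [-1.2, -0.1, 0.2]
width: 0.88
979 86.21 ((502.37762451171875, 340.60986328125), 16.990236282348633) pix [257. 199.]
t 26.55 pos [502.1 339.6 153.6] yaw 21.7 zaxis [-1.1e-03 -9.0e-04 -1.0e+00] q [-0.45  0.6  -0.36  1.71  0.26  0.88 -2.1 ] F [ 0.1 -0.9  0.3] w 0.881
shift [-188.8  383.1    4. ]
turn [ 0.02  0.08 -0.8 ]
```

View pics/w15.png

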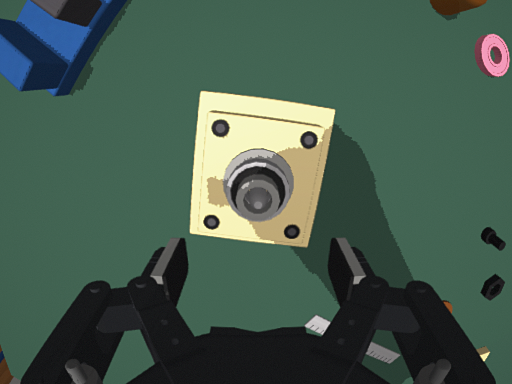

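The sleeve is flat, top at 86.2 mm. On to the nut.

```bash
python3 -m jog '[{"tx":-18,"ty":36,"tz":0,"ax":0,"ay":0,"az":0,"jaw":30},{"tx":-38,"ty":78,"tz":0,"ax":0,"ay":0,"az":0,"jaw":30},{"tx":-59,"ty":120,"tz":0,"ax":0,"ay":0,"az":0,"jaw":30},{"tx":-80,"ty":162,"tz":0,"ax":0,"ay":0,"az":0,"jaw":30},{"tx":-101,"ty":204,"tz":0,"ax":0,"ay":0,"az":0,"jaw":30},{"tx":-122,"ty":246,"tz":0,"ax":0,"ay":0,"az":0,"jaw":30},{"tx":-143,"ty":288,"tz":0,"ax":0,"ay":0,"az":0,"jaw":30},{"tx":-163,"ty":330,"tz":0,"ax":0,"ay":0,"az":0,"jaw":30},{"tx":-180,"ty":365,"tz":0,"ax":0,"ay":0,"az":0,"jaw":30},{"tx":-188.8,"ty":383,"tz":0,"ax":0,"ay":0,"az":0,"jaw":30},{"tx":-188.8,"ty":383,"tz":5,"ax":0,"ay":0,"az":0,"jaw":30},{"tx":-188.8,"ty":383,"tz":5,"ax":0,"ay":0,"az":0,"jaw":30},{"tx":-188.8,"ty":383,"tz":5,"ax":0,"ay":0,"az":0,"jaw":30},{"tx":-188.8,"ty":383,"tz":5,"ax":0,"ay":0,"az":0,"jaw":30}]'
python3 find.py 468.4 -86.2 30 14 w16.png 1;python3 go.py 468.4 -86.2 4 22.5
```

```text
clock: 27.95
tool_pos: [0.4688, -0.0847, 0.1495]
eef_rot: [0.982, 0.189, -0.0, -0.0]
force: [-0.4, 0.3, 0.3]
width: 0.881
1008 14.29 ((469.2290954589844, -86.5731430053711), 22.816003799438477) pix [260. 176.]
[(96, 43.8), (98, 43.4), (100, 42.9), (102, 42.4), (104, 41.8), (106, 41.2), (108, 40.5), (110, 39.8), (112, 39.6), (114, 40.0), (116, 40.8), (118, 41.4), (120, 42.0), (122, 42.6), (124, 43.1), (126, 43.6)]
t 28.0 pos [468.9 -84.8 149.6] yaw 21.79 zaxis [-1.e-04  2.e-04 -1.e+00] q [ 0.32  0.42 -0.33  2.05  0.21  0.7  -1.34] F [-0.2 -0.5 -0.5] w 0.882
shift [ -0.9   1.2 145.6]
turn [-0.02  0.   -0.71]
```

View pics/w16.png

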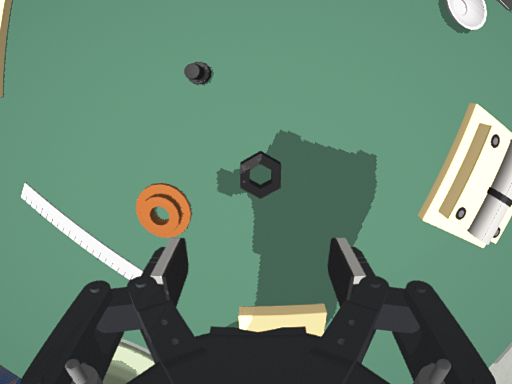

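The nut is at (260,176) with its flats square to the jaws at 112°, so no turn is needed.

```bash
python3 -m jog '[{"tx":0.3,"ty":0,"tz":30,"ax":0,"ay":0,"az":0,"jaw":60},{"tx":0.3,"ty":0,"tz":70,"ax":0,"ay":0,"az":0,"jaw":70},{"tx":0.3,"ty":0,"tz":105,"ax":0,"ay":0,"az":0,"jaw":80},{"tx":0.3,"ty":0,"tz":125,"ax":0,"ay":0,"az":0,"jaw":80},{"tx":0.3,"ty":0,"tz":137,"ax":0,"ay":0,"az":0,"jaw":80},{"tx":0.3,"ty":0,"tz":143,"ax":0,"ay":0,"az":0,"jaw":80},{"tx":0.3,"ty":0,"tz":145,"ax":0,"ay":0,"az":0,"jaw":80},{"tx":0.3,"ty":0,"tz":145.5,"ax":0,"ay":0,"az":0,"jaw":80},{"tx":0.3,"ty":0,"tz":145.5,"ax":0,"ay":0,"az":0,"jaw":80},{"tx":0.3,"ty":0,"tz":145.5,"ax":0,"ay":0,"az":0,"jaw":80}]'
python3 find.py 469 -86.4 26 14 w17.png 1;python3 go.py 469 -86.4 4 21.8
```

```text
clock: 29.0
tool_pos: [0.4694, -0.0858, 0.0047]
eef_rot: [0.982, 0.188, 0.001, 0.0]
force: [0.6, 0.6, 0.3]
width: 0.688
3244 14.14 ((469.0885009765625, -86.68496704101562), 23.347896575927734) pix [260. 252.]
[(96, 44.8), (98, 44.3), (100, 43.8), (102, 43.2), (104, 42.6), (106, 41.9), (108, 41.2), (110, 40.5), (112, 40.3), (114, 41.0), (116, 41.8), (118, 42.5), (120, 43.1), (122, 43.7), (124, 44.2), (126, 44.7)]
t 29.05 pos [469.3 -85.8   4.6] yaw 21.69 zaxis [ 9.e-04 -1.e-04 -1.e+00] q [ 0.21  0.69 -0.2   2.11  0.36  0.37 -1.48] F [0.1 0.7 0.7] w 0.688
shift [-0.5  0.4  0.6]
turn [ 0.03 -0.05 -0.11]
```

View pics/w17.png

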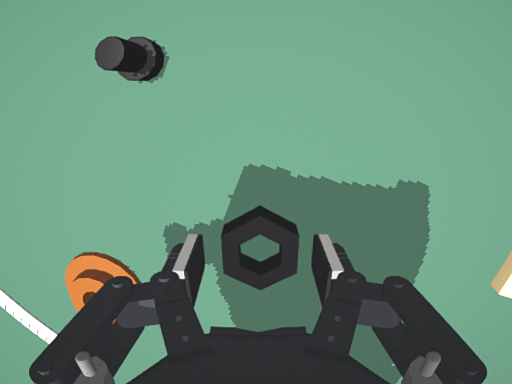

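The nut is centred between the fingers at (260,252). Closing and lifting.

```bash
python3 -m jog '[{"tx":0,"ty":0,"tz":0,"ax":0,"ay":0,"az":0,"jaw":110},{"tx":0,"ty":0,"tz":0,"ax":0,"ay":0,"az":0,"jaw":130},{"tx":0,"ty":0,"tz":0,"ax":0,"ay":0,"az":0,"jaw":160},{"tx":0,"ty":0,"tz":0,"ax":0,"ay":0,"az":0,"jaw":210},{"tx":0,"ty":0,"tz":0,"ax":0,"ay":0,"az":0,"jaw":210},{"tx":0,"ty":0,"tz":0,"ax":0,"ay":0,"az":0,"jaw":210},{"tx":0,"ty":0,"tz":-3,"ax":0,"ay":0,"az":0,"jaw":210},{"tx":0,"ty":0,"tz":-10,"ax":0,"ay":0,"az":0,"jaw":210},{"tx":0,"ty":0,"tz":-25,"ax":0,"ay":0,"az":0,"jaw":210},{"tx":0,"ty":0,"tz":-50,"ax":0,"ay":0,"az":0,"jaw":210},{"tx":0,"ty":0,"tz":-80,"ax":0,"ay":0,"az":0,"jaw":210},{"tx":0,"ty":0,"tz":-110,"ax":0,"ay":0,"az":0,"jaw":210},{"tx":0,"ty":0,"tz":-130,"ax":0,"ay":0,"az":0,"jaw":210},{"tx":0,"ty":0,"tz":-140,"ax":0,"ay":0,"az":0,"jaw":210},{"tx":0,"ty":0,"tz":-140,"ax":0,"ay":0,"az":0,"jaw":210},{"tx":0,"ty":0,"tz":-140,"ax":0,"ay":0,"az":0,"jaw":210}]' 40
python3 held.py -13 -6 24 w18.png; python3 go.py 502.6 339.6 144 21.7
```

```text
clock: 30.65
tool_pos: [0.4686, -0.0857, 0.1435]
eef_rot: [0.982, 0.188, -0.0, -0.0]
force: [-0.2, 0.4, -1.3]
width: 0.453
3380 plane z0 -9.78 tilt deg 0.42 0.06 medz -9.92374400300916
circ ((0.5936672687530518, -0.03480435162782669), 23.67941665649414) x -23.02090778819188 23.038225967616444 y -20.99748735050107 20.93527261337713
t 30.7 pos [468.5 -85.6 143.2] yaw 21.71 zaxis [-1.4e-03  2.0e-04 -1.0e+00] q [ 0.32  0.43 -0.34  2.05  0.22  0.69 -1.35] F [-0.4  0.3 -0.8] w 0.452
shift [ 188.9 -382.4   -0.8]
turn [-0.04  0.07  0.01]
```

View pics/w18.png

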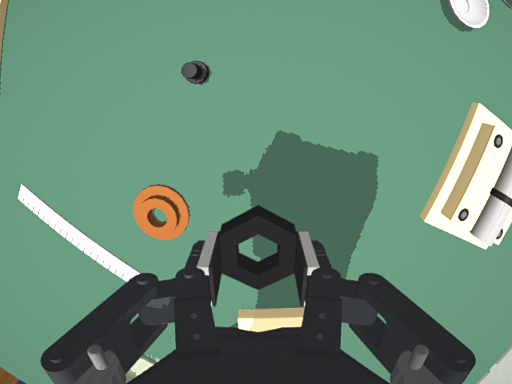

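```bash
python3 -m jog '[{"tx":15,"ty":-30,"tz":0,"ax":0,"ay":0,"az":0,"jaw":210},{"tx":35,"ty":-71,"tz":0,"ax":0,"ay":0,"az":0,"jaw":210},{"tx":56,"ty":-113,"tz":0,"ax":0,"ay":0,"az":0,"jaw":210},{"tx":77,"ty":-155,"tz":0,"ax":0,"ay":0,"az":0,"jaw":210},{"tx":98,"ty":-198,"tz":0,"ax":0,"ay":0,"az":0,"jaw":210},{"tx":119,"ty":-240,"tz":0,"ax":0,"ay":0,"az":0,"jaw":210},{"tx":140,"ty":-283,"tz":0,"ax":0,"ay":0,"az":0,"jaw":210},{"tx":160,"ty":-324,"tz":0,"ax":0,"ay":0,"az":0,"jaw":210},{"tx":177,"ty":-358,"tz":0,"ax":0,"ay":0,"az":0,"jaw":210},{"tx":186,"ty":-377,"tz":0,"ax":0,"ay":0,"az":0,"jaw":210},{"tx":188.4,"ty":-382.5,"tz":0,"ax":0,"ay":0,"az":0,"jaw":210},{"tx":188.4,"ty":-382.5,"tz":0,"ax":0,"ay":0,"az":0,"jaw":210},{"tx":188.4,"ty":-382.5,"tz":15,"ax":0,"ay":0,"az":0,"jaw":210},{"tx":188.4,"ty":-382.5,"tz":26,"ax":0,"ay":0,"az":0,"jaw":210},{"tx":188.4,"ty":-382.5,"tz":30,"ax":0,"ay":0,"az":0,"jaw":210},{"tx":188.4,"ty":-382.5,"tz":30,"ax":0,"ay":0,"az":0,"jaw":210},{"tx":188.4,"ty":-382.5,"tz":30,"ax":0,"ay":0,"az":0,"jaw":210}]'
python3 go.py 502.5 339.9 90.5 21.7
python3 - <<'E'
from h import *
im,d,ci=shot('side');im2,_,_=shot('wrist');
a=cv2.resize(im[200:384,150:370],(440,368),interpolation=cv2.INTER_CUBIC)
b=cv2.resize(im2[150:330,160:360],(360,324),interpolation=cv2.INTER_CUBIC)
c=np.zeros((368,800,3),np.uint8);c[:,:440]=a;c[:324,440:]=b
cv2.imwrite('pics/s19.png',c[...,::-1])
E
```

```text
clock: 32.4
tool_pos: [0.5027, 0.3392, 0.1142]
eef_rot: [0.982, 0.188, 0.0, -0.0]
force: [-0.4, 0.7, -2.0]
width: 0.45
t 32.4 pos [502.7 339.2 114.2] yaw 21.68 zaxis [ 0.e+00  1.e-04 -1.e+00] q [-0.46  0.65 -0.34  1.73  0.29  0.8  -2.13] F [-0.4  0.7 -2. ] w 0.45
shift [ 0.  -0.7 23.7]
turn [-0.   -0.   -0.02]
```

View pics/s19.png

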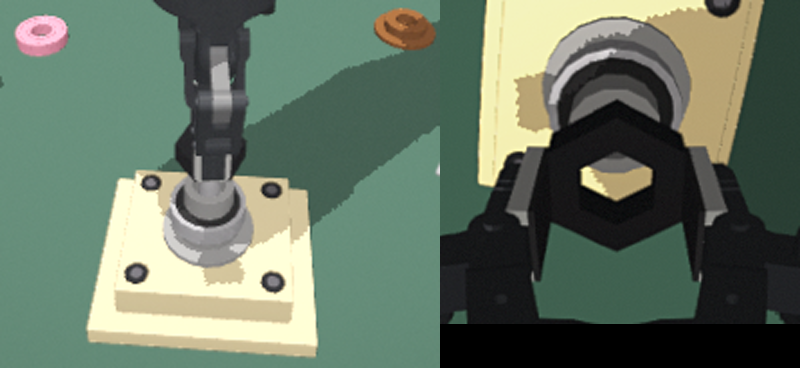

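The nut is over the tip. Lowering.

```bash
python3 -m jog '[{"tx":0,"ty":-0.6,"tz":4,"ax":0,"ay":0,"az":0,"jaw":210},{"tx":0,"ty":-0.6,"tz":9,"ax":0,"ay":0,"az":0,"jaw":210},{"tx":0,"ty":-0.6,"tz":14,"ax":0,"ay":0,"az":0,"jaw":210},{"tx":0,"ty":-0.6,"tz":18,"ax":0,"ay":0,"az":0,"jaw":210},{"tx":0,"ty":-0.6,"tz":21,"ax":0,"ay":0,"az":0,"jaw":210},{"tx":0,"ty":-0.6,"tz":22.5,"ax":0,"ay":0,"az":0,"jaw":210},{"tx":0,"ty":-0.6,"tz":23.2,"ax":0,"ay":0,"az":0,"jaw":210},{"tx":0,"ty":-0.6,"tz":23.2,"ax":0,"ay":0,"az":0,"jaw":210},{"tx":0,"ty":-0.6,"tz":23.2,"ax":0,"ay":0,"az":0,"jaw":210}]'
```

```text
clock: 33.4
tool_pos: [0.5025, 0.34, 0.0911]
eef_rot: [0.982, 0.188, 0.0, -0.0]
force: [-0.2, -0.2, -0.3]
width: 0.452
```

```bash
python3 -m jog '[{"tx":0,"ty":0,"tz":0.4,"ax":0,"ay":0,"az":0,"jaw":210},{"tx":0,"ty":0,"tz":0.7,"ax":0,"ay":0,"az":0,"jaw":210},{"tx":0,"ty":0,"tz":0.9,"ax":0,"ay":0,"az":0,"jaw":210},{"tx":0,"ty":0,"tz":0.9,"ax":0,"ay":0,"az":0,"jaw":210}]'
```

```text
clock: 33.8
tool_pos: [0.5025, 0.3401, 0.0905]
eef_rot: [0.982, 0.188, 0.0, -0.0]
force: [-1.7, -1.4, 7.1]
width: 0.455
```

Contact of about 8 N. Releasing, lifting, then backing off sideways for the final check.

```bash
python3 -m jog '[{"tx":0,"ty":0,"tz":1.1,"ax":0,"ay":0,"az":0,"jaw":210},{"tx":0,"ty":0,"tz":1.1,"ax":0,"ay":0,"az":0,"jaw":150},{"tx":0,"ty":0,"tz":1.1,"ax":0,"ay":0,"az":0,"jaw":100},{"tx":0,"ty":0,"tz":1.1,"ax":0,"ay":0,"az":0,"jaw":60},{"tx":0,"ty":0,"tz":1.1,"ax":0,"ay":0,"az":0,"jaw":30},{"tx":0,"ty":0,"tz":1.1,"ax":0,"ay":0,"az":0,"jaw":30},{"tx":0,"ty":0,"tz":1.1,"ax":0,"ay":0,"az":0,"jaw":30},{"tx":0,"ty":0,"tz":-20,"ax":0,"ay":0,"az":0,"jaw":30},{"tx":0,"ty":0,"tz":-50,"ax":0,"ay":0,"az":0,"jaw":30},{"tx":0,"ty":0,"tz":-80,"ax":0,"ay":0,"az":0,"jaw":30},{"tx":0,"ty":0,"tz":-100,"ax":0,"ay":0,"az":0,"jaw":30},{"tx":0,"ty":0,"tz":-100,"ax":0,"ay":0,"az":0,"jaw":30},{"tx":0,"ty":0,"tz":-100,"ax":0,"ay":0,"az":0,"jaw":30}]'
python3 find.py 502.6 340 30 100 w20.png
python3 - <<'E'
from h import *
shot('side','s20.png');im,d,ci=shot('scene','c20.png')
E
```

```text
clock: 35.1
tool_pos: [0.5025, 0.3399, 0.19]
eef_rot: [0.982, 0.188, 0.0, -0.0]
force: [-0.8, 0.0, -0.4]
width: 0.88
1397 100.24 ((501.8023986816406, 340.60833740234375), 23.047155380249023) pix [257. 190.]
```

View pics/s20.png

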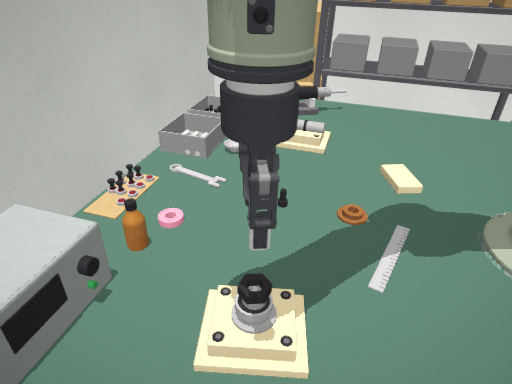

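View pics/c20.png

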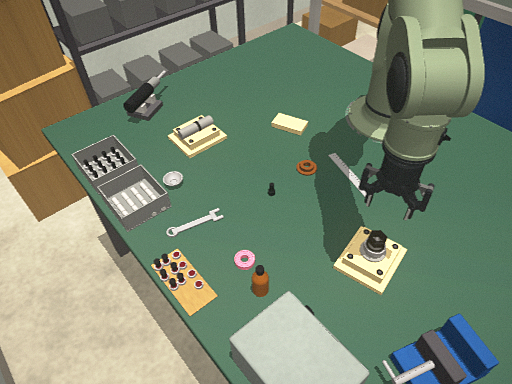

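View pics/w20.png

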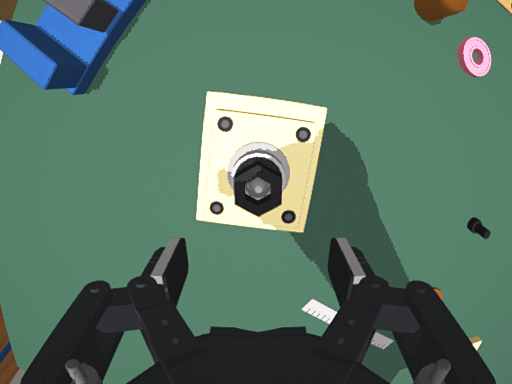

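The nut's top is at 100.2 mm against a nominal 100, and the stack stands upright on the fixture at scene pixel (376,247). The gripper is clear. The cap screw (271,188), wrench (195,222), bottle (261,282), dish (173,180) and both decoys are where they started. Handing in.

```bash
python3 -c "
from plant import order;print(order.close_job())"
```

```text
the job is handed in; nothing more can be done
None
```

The hub (flange down), bearing, sleeve and nut are stacked on the arbor in that order, and the job is handed in at about 35 s of robot time. I lowered each part until the wrist felt it seat (about 7–10 N), then opened the jaws and lifted clear.

**Stack heights:** the wrist camera read each part's top face after placing, all within about 0.25 mm of nominal.

| Part | Measured top (mm) | Nominal (mm) |
|---|---|---|
| Hub | 56.2 | 56 |
| Bearing | 69.8 | 70 |
| Sleeve | 86.2 | 86 |
| Nut | 100.2 | 100 |

**Centring:** the part centres are within about 1.5 mm of the arbor axis.

**Things left alone:** the cap screw, wrench, oil bottle, dish and both look-alikes (brown hub, pink bearing) appear unmoved in the last scene picture. I compared those by eye and did not measure them again.

**Odd readings:**
- The wrist showed about 16 N while the jaws closed on the hub, probably the fingertips touching its flange. It went away on lifting and is well within the limit.
- One early look-up of the fixture with the mask network found nothing, so I located the arbor from the depth images instead.

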